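Clamp a welded bracket in bench locking pliers and trace its seam with a gauge probe

ROBOT

A 6-joint arm with a two-finger parallel gripper is mounted at the origin on the work surface. World frame = base frame: x ahead of the robot, y to its left, z up, the work surface at z = 0. Lengths are in m, angles in rad, forces in N, time in s.
With the tool pointing down it reaches from about 0.35 to 0.775 m from the base axis. Payload 5.5 kg.
Tool frame: the origin (TCP) lies on the centre line of the jaws, within the pads' length; the fingertips stand 11 mm ahead of it and the grasp point (between the pads) lies 8 mm behind it (env.tip_reach is the distance from the TCP to the fingertips, in m); z points along the fingers, x is the direction in which the jaws open and shut, and the axes are right-handed (so a half turn about z gives the same grasp; the last joint's range is limited). The gripper opens to 85 mm and grips with 20 to 120 N. Pads are 22 mm wide; open, the fingers measure 114 mm over their backs; the gripper's body (76 mm by 85 mm) begins 54 mm behind the grasp point. The pads swing forward as they close: fully open they stand 13 mm farther back than shut.
Start: joints at [1.193, 0.313, 0.046, 1.304, 0, 1.431], TCP at [0.135, 0.559, 0.242] pointing down, gripper open.
Joint ranges: [-2.76, 2.76], [-0.86, 1.69], [-1.03, 1.26], [-2.2, 2.34], [-1.47, 1.5], [-3.14, 3.14]. Speed limits (rad/s): [2.57, 2.57, 3.14, 3.14, 3.14, 3.14].

INTERFACE

Orientations are given as a unit quaternion [w, x, y, z].
In Python, from workcell import env gives the robot as it stands.
- The arm moves only by the tool carry_out, never from a script. Its argument "moves" is one flat list of numbers, 7 for each row, row after row: the gripper command: -1 is shut, 1 is fully open, values between are in proportion, then the shift along the tool's x, y, z in m, then the turn, a rotation vector about the tool's x, y, z in degrees. A call has exactly 5 rows; each row shifts and turns the pose as measured when the row begins, along the tool's axes as they then stand; what a row does not reach is not made up. A row lasts 1/8 s, in which the tool goes at most 62.5 mm and 10.7 degrees, less where a joint would pass 70% of its speed; a pose out of reach is approached as far as the arm can. A call is refused whole if a number of a shift passes 0.0625 or a number of a turn 10.7, either way. A call with a gripper value outside its range is refused whole. The fingers move at their own pace and stop on an object; "squeeze" is the grip in N (left out, the last holds). Time passes only in rows, so rows that do not move let the fingers close, or fill a call up. It gives the time, the measured TCP pose, the force and the opening at its end, in the units of the state.
- env.get_state(): the state, without advancing time (a new reading comes with each control period).
- env.read_camera(name): name is "scene" or "side" or "wrist"; returns the picture (420x560x3 uint8, red, green, blue); there is no depth.
- env.calibration(name): a dict with "camera_matrix" (3x3 intrinsics, pixels), "k1" (the pictures are not rectified: a ray, as slopes to the right and down, at radius r is drawn at 1 + k1 r^2 times it, then the intrinsics apply), "rvec" (rotation vector, rad) and "tvec" (3), from world to camera coordinates, as OpenCV has them; the wrist camera has in their place "hand_eye" (4x4, takes a point from camera to tool coordinates, whose origin is the TCP and whose axes are the tool frame's). Camera axes: x right, y down, z forward; pixel columns grow to the right and rows downward; lengths in m; the calibration is good to about 2 mm. A picture is of the moment at which its call begins: read the wrist's pose just before it. calibration takes no time and is no camera call.
- env.hand_in(): hands the job in, once; it reports no verdict.
The state is a dict: "clock": time; "joint_pos": joint angles; "qvel": joint speeds; "tau": joint torques, N m; "tcp_pos": TCP position; "orientation": TCP orientation; "wrist_force": force on the tool from outside, world axes, zero at the start; "ft_torque": the same for the moment, N m; "finger_gap": finger opening in m.
Only numpy, scipy, OpenCV 4.12 (cv2) and the standard library are available. Lean on these libraries where they do the work, as an engineer would, in place of code of your own. Each camera call takes 0.05 s, during which the arm holds its last target. There are 200 camera calls.

TASK

Clear the paint-mixing bench by sliding every spray can upright, pushed low down and never lifted or tipped over, aside into the yellow taped area; then stand the bracket with its fin between the open jaws of the bench locking pliers, its plate flat on the bench and pointing away from the pliers, and squeeze the handles together until they snap shut on the fin. Take the gauge probe from its stand, press its sprung tip lightly on the seam's end next to the fin and trace the whole seam slowly (about 2 cm/s) to its far end without leaving it, then stand the probe back in its stand. Finally pull the release lever so that the jaws spring open, lay the bracket flat and square on the black mat, wholly on it, and leave the tin, the tape roll and the cup alone.

Things in the scene. Friction and masses are not known exactly. Their poses are not given: they have to be found in the camera images.
- handles (a joint): Plier handles, rad: 0 open (at rest), about 0.136 locked on the 8 mm fin, 0.17 locked on nothing. Two black bars 12 mm wide, z 38 to 60 mm, 50 to 150 mm behind the pivot, turning symmetrically. Squeeze at clamp (-115, 0, 49) mm: 62 mm over their outer sides open, 31 mm locked. Dead centre 0.07: below it they spring open, above it they snap shut and stay; takes about 9 N on each.
- clamp: Bench locking pliers lying level, fixed. Origin on the bench under the pivot; x points along the pliers to the jaws, z up. Base bar 30 mm wide, 12 mm high under the handles. Jaws: steel pads z 18 to 44 mm, x 46 to 82 mm, at both sides of the x axis; open, each stands 13 mm off the axis; shut on the fin, 4 mm. Nothing is higher than 60 mm but the release lever.
- jaw (a point): Middle of the gap between the jaws: 70 mm from the pivot along the clamp's x, 30 mm above the bench.
- release (a joint): Release lever, rad: 0 upright (a weak spring returns it), up to about 0.5 pulled back away from the jaws (towards the clamp's -x). Beyond about 0.3 it forces the locked pliers back over centre and they spring open; takes under 15 N at the tip.
- release_tip (a point): Centre of the release lever near its upper edge, 78 mm above the hinge. The lever: upright steel plate 36 mm wide (clamp y), 8 mm thick (clamp x), hinged 25 mm above the bench at clamp x = -175 mm, upper edge at z = 110 mm. It can be hooked from above on its jaw-side face and pulled; the handles' ends lie 25 mm in front of it, no higher than 60 mm.
- bracket: Loose aluminium bracket, 0.3 kg: plate x -43 to 82.5 mm, 70 mm wide (y), 5 mm thick; upright fin 8 mm thick (y), x -82.5 to -7.5 mm, up to z = 50 mm, jutting 40 mm past the plate; dark seam with one bend. Origin level with its underside. Grip the fin from above across it, say at (-20, 0, 38) mm. Clamped: yaw as the clamp's, origin on the bench at clamp (137.5, 0) mm.
- fin_end (a point): Point in the fin that belongs at point jaw: bracket (-67.5, 0, 30) mm.
- seam0 (a point): Start of the seam, next to the fin, on the plate's top face: bracket (8, 20, 5) mm.
- seam1 (a point): Halfway along the straight run: bracket (24, 20, 5) mm.
- seam2 (a point): Corner of the seam: bracket (40, 20, 5) mm.
- seam3 (a point): Halfway along the slanting run: bracket (56, 1, 5) mm.
- seam4 (a point): Far end of the seam: bracket (72, -18, 5) mm.
- mat: Black rubber mat 220 (x) x 110 (y) x 3 mm, fixed, on which the bracket lies at the start and at the end. Origin on the bench under its centre, x along its length.
- probe: Gauge probe, 0.08 kg, upright in its stand: black barrel 16 mm across from 7 to 106 mm above the origin, collar 29 mm across and 7 mm thick, below it a 14 mm shank down to -35 mm and a thin sprung tip. Origin at the collar's underside, on the axis; z up along the barrel.
- probe_tip (a point): The probe's sprung tip (round, 6 mm across), 55 mm below the collar's underside when not pressed.
- plunger (a joint): How far the tip is pressed in, m: 0 free, at most 0.008; spring about 300 N/m.
- stand_top (a point): The probe's stand: grey block 50 x 50 x 65 mm, fixed, with a 20 mm hole 60 mm deep in its top; the probe's collar rests on its top face and the tip hangs free. This point is the centre of the hole's mouth, on the top face, 65 mm above the bench.
- parking: Rectangle of yellow tape on the bench, flat, 300 (x) x 140 mm (y) between the tape's middle lines, tape 12 mm wide. Origin at its centre.
- can1: White spray can, 46 mm across, 120 mm to the shoulder, 150 mm with its cap, 0.2 kg; one to three of such cans stand on the work area (None: absent). Origin under its centre. It slides if pushed below about 35 mm.
- can2: White spray can, 46 mm across, 120 mm to the shoulder, 150 mm with its cap, 0.2 kg; one to three of such cans stand on the work area (None: absent). Origin under its centre. It slides if pushed below about 35 mm.
- can3: White spray can, 46 mm across, 120 mm to the shoulder, 150 mm with its cap, 0.2 kg; one to three of such cans stand on the work area (None: absent). Origin under its centre. It slides if pushed below about 35 mm.
- tin: Bystander: steel tin 72 mm across, 85 mm high. Origin under its centre.
- tape_roll: Bystander: lying tape roll 90 mm across, 24 mm high. Origin under its centre.
- mix_cup: Bystander: steel mixing cup 72 mm across, 80 mm high. Origin under its centre.

How it is judged:
By the outcome, as a careful person would: the job done as asked, in the order asked, and still so for the second after the job is handed in, with the robot touching nothing.
Of can1, can2, can3 only 1 to 3 are there at a start; the rules pass over those that are not, and their reading is None.
At some moment in a run one of bracket may be knocked a few centimetres aside while the robot is not near it.
It also fails if it takes over 210 s, if anything falls off the work surface, if the arm or the gripper's body presses on something with over 40 N, if the wrist force passes 120 N, or if a joint passes its speed limit or range.

## Working session

There is one attempt and no reset: what is moved stays moved. The work goes in short steps, Python scripts to look and compute and a tool call to move; the robot and the scene stay as the last step left them, time stands still between calls to the robot, and variables do not carry over. Pictures are saved under pics/ and viewed, about 12 in all and at most 16, crops included, and the job is handed in when it is done.

Besides the shell and the picture viewer there is one more tool, called after "Call:" by a JSON object that holds its "fn" and its "kwargs". carry_out: Moves the arm, as the interface text tells. Its arguments: {"type":"object","properties":{"moves":{"type":"array"},"squeeze":{"type":"number"}},"required":["moves"]}

```bash
mkdir -p pics; ls; cat > h.py <<'E'
import numpy as np, cv2
from scipy.spatial.transform import Rotation as R
from workcell import env
def pic(n,f=None):
    im=env.read_camera(n)
    if f: cv2.imwrite('pics/'+f,im[:,:,::-1])
    return im
def cam(n,st=None):
    c=env.calibration(n);K=np.array(c['camera_matrix']);k=c['k1']
    if 'hand_eye' in c:
        st=st or env.get_state();q=st['orientation']
        T=np.eye(4);T[:3,:3]=R.from_quat(np.r_[q[1:],q[0]]).as_matrix();T[:3,3]=st['tcp_pos']
        T=T@np.array(c['hand_eye'])
    else:
        Rm=cv2.Rodrigues(np.array(c['rvec'],float))[0];T=np.eye(4);T[:3,:3]=Rm.T;T[:3,3]=-Rm.T@np.array(c['tvec']).ravel()
    return K,k,T
def ray(C,uv):
    K,k,T=C
    p=cv2.undistortPoints(np.array(uv,float).reshape(-1,1,2),K,np.array([k,0,0,0.]))[:,0]
    d=np.c_[p,np.ones(len(p))]@T[:3,:3].T
    return T[:3,3],d
def onz(C,uv,z):
    o,d=ray(C,uv); return o+d*((z-o[2])/d[:,2])[:,None]
def proj(C,P):
    K,k,T=C; p=(np.array(P,float).reshape(-1,3)-T[:3,3])@T[:3,:3]
    return cv2.projectPoints(p,np.zeros(3),np.zeros(3),K,np.array([k,0,0,0.]))[0][:,0]
def tri(C1,u1,C2,u2):
    o1,d1=ray(C1,u1);o2,d2=ray(C2,u2);out=[]
    for a,b in zip(d1,d2):
        s=np.linalg.lstsq(np.c_[a,-b],o2-o1,rcond=None)[0]
        p,q=o1+a*s[0],o2+b*s[1];out.append(np.r_[(p+q)/2,np.linalg.norm(p-q)])
    return np.array(out)
def st():
    s=env.get_state();q=s['orientation'];m=R.from_quat(np.r_[q[1:],q[0]]).as_matrix()
    print('t',round(s['clock'],2),'tcp',np.round(s['tcp_pos'],4),'yaw x',round(np.degrees(np.arctan2(m[1,0],m[0,0])),2),'z',np.round(m[:,2],4),'F',np.round(s['wrist_force'],1),'gap',round(float(s['finger_gap']),4),'q',np.round(s['joint_pos'],2))
    return s,m
E
python3 - <<'E'
from h import *
s,m=st();print(m)
for n in('scene','side','wrist'):
    pic(n,n+'0.png');C=cam(n,s);print(n,np.round(C[2],3).tolist(),C[0][0,0],C[1])
E
```

```text
pics
t 0.0 tcp [0.1353 0.5584 0.2414] yaw x 76.38 z [-6.0e-04 -1.6e-03 -1.0e+00] F [ 0.7 -0.2 -0.5] gap 0.0858 q [ 1.19  0.31  0.04  1.3  -0.    1.43]
[[ 2.35555560e-01  9.71860697e-01 -6.03667944e-04]
 [ 9.71859368e-01 -2.35556244e-01 -1.62034526e-03]
 [-1.71694763e-03 -2.04999011e-04 -9.99998505e-01]]
scene [[-0.247, 0.767, -0.592, 1.243], [0.969, 0.194, -0.153, 0.148], [-0.002, -0.611, -0.791, 0.986], [0.0, 0.0, 0.0, 1.0]] 414.04824635752243 0.022476082131693498
side [[0.892, -0.241, 0.381, 0.121], [-0.451, -0.502, 0.738, -0.946], [0.013, -0.831, -0.557, 0.8], [0.0, 0.0, 0.0, 1.0]] 499.1267497658754 -0.11686989626008694
wrist [[0.235, 0.927, 0.294, 0.06], [0.972, -0.223, -0.074, 0.577], [-0.003, 0.303, -0.953, 0.373], [0.0, 0.0, 0.0, 1.0]] 298.2426076522533 -0.015980646686382664
```

View pics/scene0.png

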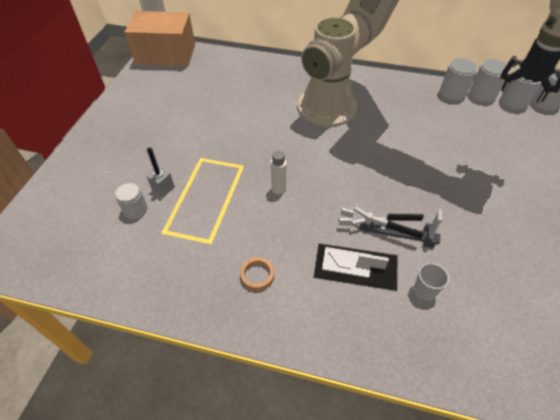

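View pics/side0.png

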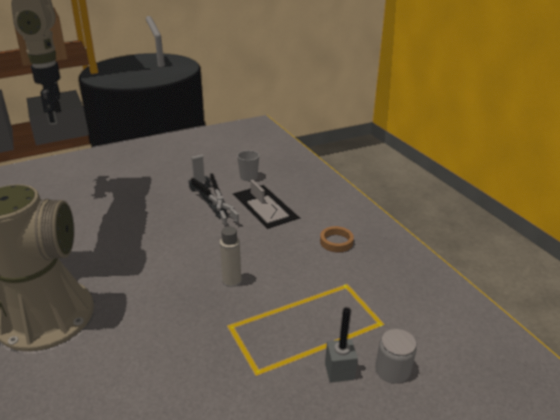

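Scene view: one can at (279,172). The clamp has its jaws at (345,218) and its lever at (438,225). The mat with the bracket is at (357,266), the stand at (160,182) with the barrel up to (152,150), the tape rectangle at (204,200), the roll at (257,274), the tin at (131,200) and the cup at (430,283). The side view agrees, with one can at (231,258).

```bash
python3 - <<'E'
from h import *
a=cv2.imread('pics/scene0.png');b=cv2.imread('pics/side0.png')
A=cam('scene');B=cam('side')
for n,im,C in(('scene',a,A),('side',b,B)):
    h=cv2.cvtColor(im,cv2.COLOR_BGR2HSV)
    y=cv2.inRange(h,(22,130,120),(35,255,255));
    if n=='side': y[:280]=0; y[:,385:]=0
    else: y[245:]=0;y[:150]=0
    cn=max(cv2.findContours(y,0,1)[0],key=cv2.contourArea)
    r=onz(C,cn[:,0],0)[:,:2].astype(np.float32);print(n,'park',cv2.minAreaRect(r))
    k=(im.max(2)<40).astype(np.uint8)*255
    if n=='scene': k[:235]=0;k[300:]=0;k[:,:300]=0;k[:,410:]=0
    else: k[:180]=0;k[235:]=0;k[:,:225]=0;k[:,310:]=0
    cn=max(cv2.findContours(k,0,1)[0],key=cv2.contourArea)
    print('mat',cv2.minAreaRect(onz(C,cn[:,0],.003)[:,:2].astype(np.float32)))
    w=cv2.inRange(h,(0,0,90),(179,60,255))
pts={'canbase':([279,191],[231,284],0),'cantop':([278,154],[229,231],.15),'lever':([438,211],[197,159],.11),'jawtip':([344,217],[234,220],.035),
'probetop':([151,149],[346,309],.17),'standmid':([160,184],[342,355],.06),'roll':([257,274],[337,239],.012),'tin':([130,190],[398,343],.085),'cup':([431,273],[248,158],.08)}
for k,(u,v,z) in pts.items(): print(k,np.round(onz(A,u,z)[0,:2],3),np.round(onz(B,v,z)[0,:2],3),np.round(tri(A,u,B,v)[0],3))
c1=cv2.resize(a[195:305,310:460],None,fx=5,fy=5,interpolation=2)
c2=cv2.resize(b[140:235,180:310],None,fx=5,fy=5,interpolation=2)
cv2.imwrite('pics/c1.png',c1);cv2.imwrite('pics/c2.png',c2)
E
```

```text
scene park ((0.5199748873710632, -0.28191837668418884), (0.3093450963497162, 0.14991554617881775), 0.4214078485965729)
mat ((0.6437296271324158, 0.2676665782928467), (0.09886004030704498, 0.07536271959543228), 4.721015453338623)
side park ((0.5236613750457764, -0.28091439604759216), (0.31079989671707153, 0.15257811546325684), 0.302927702665329)
mat ((0.6492632627487183, 0.1991165578365326), (0.10211572051048279, 0.21078117191791534), 4.379785537719727)
canbase [ 0.439 -0.068] [ 0.427 -0.083] [ 0.431 -0.07  -0.011  0.001]
cantop [ 0.429 -0.072] [ 0.433 -0.076] [ 0.432 -0.073  0.15   0.005]
lever [0.493 0.383] [0.504 0.371] [0.501 0.378 0.112 0.012]
jawtip [0.516 0.144] [0.52  0.121] [0.52  0.14  0.029 0.016]
probetop [ 0.517 -0.416] [ 0.522 -0.42 ] [ 0.52  -0.418  0.17   0.006]
standmid [ 0.549 -0.403] [ 0.518 -0.431] [ 0.531 -0.416  0.037  0.002]
roll [ 0.742 -0.05 ] [ 0.746 -0.051] [ 0.744 -0.051  0.013  0.004]
tin [ 0.609 -0.461] [ 0.615 -0.472] [ 0.612 -0.466  0.083  0.012]
cup [0.668 0.379] [0.668 0.365] [0.67  0.377 0.077 0.008]
```

View pics/c1.png

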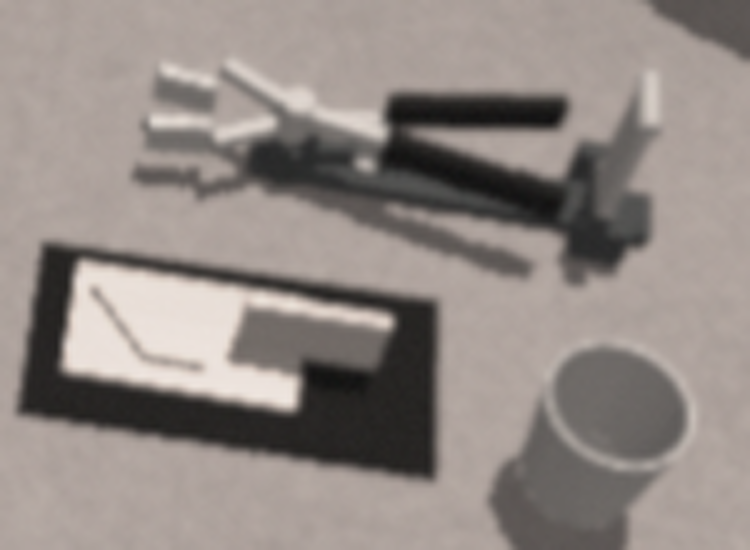

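The can is at (0.432, -0.073), and the parking rectangle is centred at (0.521, -0.281) with its long side along x. Bracket and clamp both point roughly along -y. I'll add a row planner and move above the clamp for a wrist look.

```bash
cat >> h.py <<'E'
def ori(yaw,tilt=0):  # tool x at yaw (deg), z tilted from down towards tool y
    a=np.radians(yaw);x=np.array([np.cos(a),np.sin(a),0]);z=np.array([0,0,-1.]);y=np.cross(z,x)
    return R.from_matrix(np.c_[x,y,z])*R.from_euler('x',-tilt,degrees=True)
def plan(wps,step=.045,turn=9.,nd=3):
    """wps: list of (pos,R,[step]); prints tool-frame rows from the measured pose"""
    s=env.get_state();q=s['orientation'];p=np.array(s['tcp_pos']);r=R.from_quat(np.r_[q[1:],q[0]]);rows=[]
    for w in wps:
        P,Q=np.array(w[0],float),w[1];sp=w[2] if len(w)>2 else step
        n=max(1,int(np.ceil(max(np.linalg.norm(P-p)/sp,np.degrees((r.inv()*Q).magnitude())/turn)-1e-6)))
        for i in range(n):
            k=n-i
            d=r.inv().apply((P-p)/k);rv=(r.inv()*Q).as_rotvec(degrees=True)/k
            d=np.round(d,nd);rv=np.round(rv,1 if nd>3 else 0)
            rows.append((d,rv));p=p+r.apply(d);r=r*R.from_rotvec(rv,degrees=True)
        rows.append(None)
    i=0
    for x in rows:
        if x is None: print('  -- wp');continue
        if i%5==0: print(' call',i//5)
        i+=1;print('   ',', '.join('%g'%(v+0) for v in np.r_[x[0],x[1]]))
    print('rows',i)
E
python3 - <<'E'
from h import *
plan([((.50,.22,.32),ori(10)),])
E
```

```text
call 0
    -0.02, 0.036, -0.007, 0, 0, 6
    -0.016, 0.038, -0.006, 0, 0, 5
    -0.013, 0.039, -0.007, 0, 0, 6
    -0.009, 0.041, -0.006, 0, 0, 5
    -0.005, 0.041, -0.007, 0, 0, 6
 call 1
    -0.001, 0.042, -0.006, 0, 0, 5
    0.003, 0.041, -0.007, 0, 0, 6
    0.007, 0.041, -0.006, 0, 0, 5
    0.01, 0.04, -0.007, 0, 0, 6
    0.015, 0.039, -0.006, 0, 0, 5
 call 2
    0.018, 0.037, -0.007, 0, 0, 6
    0.022, 0.036, -0.006, 0, 0, 5
  -- wp
rows 12
```

Call:
{"fn": "carry_out", "kwargs": {"moves": [1,-0.02,0.036,-0.007,0,0,6,1,-0.016,0.038,-0.006,0,0,5,1,-0.013,0.039,-0.007,0,0,6,1,-0.009,0.041,-0.006,0,0,5,1,-0.005,0.041,-0.007,0,0,6]}}

```text
clock: 0.78
tcp_pos: [0.2879, 0.4145, 0.2728]
orientation: [0.002, 0.914, 0.406, -0.002]
wrist_force: [0.2, 0.7, -0.3]
finger_gap: 0.0855
```

Call:
{"fn": "carry_out", "kwargs": {"moves": [1,-0.001,0.042,-0.006,0,0,5,1,0.003,0.041,-0.007,0,0,6,1,0.007,0.041,-0.006,0,0,5,1,0.01,0.04,-0.007,0,0,6,1,0.015,0.039,-0.006,0,0,5]}}

```text
clock: 1.4
tcp_pos: [0.4417, 0.2652, 0.3051]
orientation: [0.002, 0.985, 0.173, -0.003]
wrist_force: [1.3, 1.1, -0.4]
finger_gap: 0.0855
```

Call:
{"fn": "carry_out", "kwargs": {"moves": [1,0.018,0.037,-0.007,0,0,6,1,0.022,0.036,-0.006,0,0,5,1,0,0,0,0,0,0,1,0,0,0,0,0,0,1,0,0,0,0,0,0]}}

```text
clock: 2.02
tcp_pos: [0.5035, 0.2032, 0.317]
orientation: [0.003, 0.997, 0.073, -0.004]
wrist_force: [-0.0, 0.8, 1.2]
finger_gap: 0.0853
```

```bash
python3 - <<'E'
from h import *
s,m=st();pic('wrist','w1.png')
C=cam('wrist',s);print(np.round(proj(C,[(.52,.19,0),(.65,.2,.003)]),0))
E
```

```text
t 2.02 tcp [0.5035 0.2032 0.317 ] yaw x 8.39 z [-0.0072 -0.0059 -1.    ] F [-0.   0.8  1.2] gap 0.0853 q [ 0.24  0.25  0.14  1.47 -0.    1.66]
[[286. 172.]
 [371. 178.]]
```

View pics/w1.png

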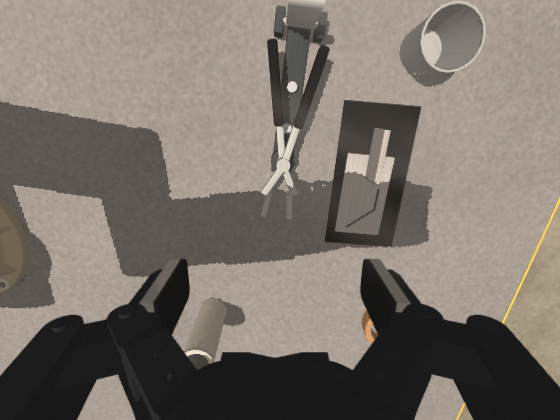

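The wrist view shows the pliers with their pivot near (283,166), jaws at (265/290, 205) and lever at (305,3). The bracket is on the mat with its fin at (380,155) and the can is at (205,330), with no other cans. Next I push the can, with the tool tilted so the fingertips lead.

```bash
python3 - <<'E'
from h import *
A=ori(0,40)
plan([((.432,.06,.11),A,.05),((.432,.025,.022),A,.04),((.432,-.02,.022),A,.02)])
E
```

```text
call 0
    -0.015, 0.022, 0.035, -7, 0, 1
    -0.015, 0.018, 0.037, -7, -1, 1
    -0.014, 0.013, 0.039, -6, 0, 2
    -0.013, 0.009, 0.04, -7, -1, 1
    -0.012, 0.005, 0.042, -6, 0, 2
 call 1
    -0.013, 0, 0.042, -7, -1, 1
  -- wp
    0, -0.01, 0.03, 0, 0, 0
    0, -0.01, 0.03, 0, 0, 0
    0.001, -0.01, 0.029, 0, 0, 0
  -- wp
    0, 0.011, 0.01, 0, 0, 0
 call 2
    0, 0.012, 0.01, 0, 0, 0
    0, 0.011, 0.01, 0, 0, 0
  -- wp
rows 12
```

Call:
{"fn": "carry_out", "kwargs": {"moves": [-0.3,-0.015,0.022,0.035,-7,0,1,-0.3,-0.015,0.018,0.037,-7,-1,1,-0.3,-0.014,0.013,0.039,-6,0,2,-0.3,-0.013,0.009,0.04,-7,-1,1,-0.3,-0.012,0.005,0.042,-6,0,2]}}

```text
clock: 2.7
tcp_pos: [0.445, 0.0838, 0.1456]
orientation: [0.293, 0.956, 0.011, 0.011]
wrist_force: [0.0, 0.3, -0.2]
finger_gap: 0.0297
```

Call:
{"fn": "carry_out", "kwargs": {"moves": [-0.3,-0.013,0,0.042,-7,-1,1,-0.3,0,0,0,0,0,0,-0.3,0,0,0,0,0,0,-0.3,0,0,0,0,0,0,-0.3,0,0,0,0,0,0]}}

```text
clock: 3.32
tcp_pos: [0.4332, 0.0627, 0.1123]
orientation: [0.35, 0.937, 0.002, 0.008]
wrist_force: [0.5, -0.4, -0.1]
finger_gap: 0.0299
```

```bash
python3 - <<'E'
from h import *
st()
A=ori(0,40)
plan([((.432,.03,.024),A,.04),((.432,-.23,.024),A,.014)])
E
```

```text
t 3.33 tcp [0.4332 0.0627 0.1123] yaw x 0.56 z [ 0.0169 -0.6556 -0.7549] F [ 0.5 -0.4 -0.1] gap 0.0299 q [ 0.37  0.39 -0.38  1.08 -0.67  2.04]
 call 0
    -0.001, -0.011, 0.029, 0, 0, 0
    -0.001, -0.011, 0.03, 0, 0, 0
    -0.001, -0.011, 0.029, 1, -1, 0
  -- wp
    0, 0.01, 0.009, 0, 0, 0
    0, 0.011, 0.009, 0, 0, 0
 call 1
    0, 0.01, 0.009, 0, 0, 0
    0, 0.011, 0.009, 0, 0, 0
    0, 0.01, 0.009, 0, 0, 0
    0, 0.011, 0.009, 0, 0, 0
    0, 0.01, 0.009, 0, 0, 0
 call 2
    0, 0.011, 0.009, 0, 0, 0
    0, 0.01, 0.009, 0, 0, 0
    0, 0.011, 0.009, 0, 0, 0
    0, 0.01, 0.009, 0, 0, 0
    0, 0.011, 0.009, 0, 0, 0
 call 3
    0, 0.01, 0.008, 0, 0, 0
    0, 0.011, 0.009, 0, 0, 0
    0, 0.01, 0.008, 0, 0, 0
    0, 0.011, 0.009, 0, 0, 0
    0, 0.01, 0.008, 0, 0, 0
 call 4
    0, 0.011, 0.009, 0, 0, 0
    0.001, 0.01, 0.008, 0, 0, 0
  -- wp
rows 22
```

Call:
{"fn": "carry_out", "kwargs": {"moves": [-0.3,-0.001,-0.011,0.029,0,0,0,-0.3,-0.001,-0.011,0.03,0,0,0,-0.3,-0.001,-0.011,0.029,1,-1,0,-0.3,0,0.01,0.009,0,0,0,-0.3,0,0.011,0.009,0,0,0]}}

```text
clock: 3.95
tcp_pos: [0.4392, 0.003, 0.028]
orientation: [0.339, 0.941, -0.003, 0.008]
wrist_force: [0.5, 0.5, -0.5]
finger_gap: 0.03
```

Call:
{"fn": "carry_out", "kwargs": {"moves": [-0.3,0,0.01,0.009,0,0,0,-0.3,0,0.011,0.009,0,0,0,-0.3,0,0.01,0.009,0,0,0,-0.3,0,0.011,0.009,0,0,0,-0.3,0,0.01,0.009,0,0,0]}}

```text
clock: 4.58
tcp_pos: [0.4446, -0.0691, 0.0357]
orientation: [0.339, 0.941, -0.005, 0.014]
wrist_force: [0.4, 1.2, -0.3]
finger_gap: 0.0301
```

```bash
python3 - <<'E'
from h import *
st()
A=ori(0,40)
plan([((.432,-.235,.023),A,.014)])
E
```

```text
t 4.58 tcp [ 0.4446 -0.0691  0.0357] yaw x 0.0 z [ 0.0234 -0.6372 -0.7704] F [ 0.4  1.2 -0.3] gap 0.0301 q [ 0.08  0.37 -0.64  0.59 -0.69  1.67]
 call 0
    -0.001, 0.01, 0.01, 0, 0, 0
    -0.001, 0.01, 0.01, 0, 0, 0
    -0.001, 0.01, 0.01, 0, 0, 0
    -0.001, 0.01, 0.009, 0, 0, 0
    -0.001, 0.01, 0.01, 0, 0, 0
 call 1
    -0.001, 0.01, 0.009, 0, 0, 0
    -0.001, 0.01, 0.01, 0, 0, 0
    -0.001, 0.01, 0.009, 0, 0, 0
    -0.001, 0.01, 0.01, 0, 0, 0
    -0.001, 0.01, 0.009, 0, 0, 0
 call 2
    -0.001, 0.01, 0.01, 0, -1, -1
    -0.002, 0.01, 0.009, 0, 0, 0
  -- wp
rows 12
```

Call:
{"fn": "carry_out", "kwargs": {"moves": [-0.3,-0.003,-0.009,0.004,0,0,0,-0.3,-0.003,-0.004,0.005,0,-1,0,-0.3,0,0,0,0,0,0,-0.3,-0.001,0.01,0.01,0,0,0,-0.3,-0.001,0.01,0.01,0,0,0]}}

```text
clock: 5.2
tcp_pos: [0.4387, -0.0919, 0.0191]
orientation: [0.338, 0.941, -0.008, 0.008]
wrist_force: [0.3, 2.4, 0.8]
finger_gap: 0.0295
```

```bash
python3 - <<'E'
from h import *
st()
pic('scene','s1.png');pic('side','s2.png')
a=cv2.imread('pics/scene0.png');
A=ori(0,40)
plan([((.432,-.235,.020),A,.014)])
E
```

```text
t 5.2 tcp [ 0.4387 -0.0919  0.0191] yaw x -0.55 z [ 0.0093 -0.6366 -0.7711] F [0.3 2.4 0.8] gap 0.0295 q [ 0.03  0.38 -0.68  0.52 -0.69  1.62]
 call 0
    0, 0.01, 0.008, 0, 0, 0
    0, 0.01, 0.008, 0, 0, 0
    -0.001, 0.01, 0.008, 0, 0, 0
    0, 0.01, 0.008, 0, 0, 0
    -0.001, 0.01, 0.008, 0, 0, 0
 call 1
    0, 0.01, 0.008, 0, 0, 0
    -0.001, 0.01, 0.008, 0, 0, 0
    0, 0.01, 0.009, 0, 0, 0
    -0.001, 0.01, 0.008, 0, 0, 0
    0, 0.01, 0.009, 0, 0, -1
 call 2
    -0.001, 0.01, 0.008, 0, 0, 0
  -- wp
rows 11
```

View pics/s2.png

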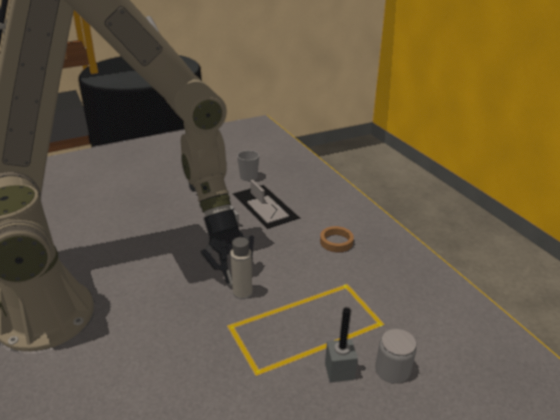

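The can is upright, nested between the fingers at (241,268). I keep pushing.

Call:
{"fn": "carry_out", "kwargs": {"moves": [-0.3,0,0.01,0.009,0,0,0,-0.3,0,0.01,0.01,0,0,0,-0.3,-0.001,0.01,0.009,0,0,0,-0.3,0,0.01,0.01,0,0,0,-0.3,-0.001,0.01,0.009,0,0,0]}}

```text
clock: 5.92
tcp_pos: [0.4393, -0.1585, 0.0157]
orientation: [0.338, 0.941, -0.006, 0.01]
wrist_force: [-0.5, 3.4, 3.4]
finger_gap: 0.03
```

```bash
python3 - <<'E'
from h import *
st()
A=ori(0,40)
plan([((.432,-.238,.020),A,.014),((.432,-.20,.03),A),((.432,-.10,.25),ori(0,0))])
E
```

```text
t 5.92 tcp [ 0.4393 -0.1585  0.0157] yaw x -0.31 z [ 0.0143 -0.6358 -0.7717] F [-0.5  3.4  3.4] gap 0.03 q [-0.13  0.35 -0.76  0.34 -0.68  1.42]
 call 0
    -0.001, 0.011, 0.008, 0, 0, 0
    -0.001, 0.011, 0.008, 0, 0, 0
    -0.001, 0.011, 0.008, 0, 0, 0
    -0.001, 0.01, 0.008, 0, 0, 0
    -0.001, 0.011, 0.008, 0, 0, -1
 call 1
    -0.002, 0.01, 0.007, -1, -1, 0
  -- wp
    0, -0.022, -0.032, 0, 0, 0
  -- wp
    0, 0.011, -0.039, 7, 0, 0
    0, 0.006, -0.04, 7, 0, 0
    0, 0.002, -0.04, 7, 0, 0
 call 2
    0, -0.004, -0.04, 6, 0, 0
    0, -0.008, -0.04, 7, 0, 0
    -0.001, -0.012, -0.038, 6, 0, 0
  -- wp
rows 13
```

Call:
{"fn": "carry_out", "kwargs": {"moves": [-0.3,-0.001,0.011,0.008,0,0,0,-0.3,-0.001,0.011,0.008,0,0,0,-0.3,-0.001,0.011,0.009,0,0,0,-0.3,-0.001,0.01,0.009,0,0,0,-0.3,0,0.01,0.008,0,0,0]}}

```text
clock: 6.55
tcp_pos: [0.4364, -0.2242, 0.0161]
orientation: [0.336, 0.942, -0.004, 0.01]
wrist_force: [-0.4, 2.0, 0.9]
finger_gap: 0.0294
```

Call:
{"fn": "carry_out", "kwargs": {"moves": [-0.3,-0.001,0.007,0.006,0,0,0,-0.3,0,0.003,0.002,0,0,0,-0.3,0,0,0,0,0,0,-0.3,0,0,0,0,0,0,-0.3,0,0,0,0,0,0]}}

```text
clock: 7.18
tcp_pos: [0.4357, -0.2376, 0.0162]
orientation: [0.336, 0.942, -0.004, 0.01]
wrist_force: [0.5, -0.0, 1.2]
finger_gap: 0.0301
```

Call:
{"fn": "carry_out", "kwargs": {"moves": [-0.3,0,-0.015,-0.012,0,0,0,-0.3,0,-0.025,-0.02,0,0,0,-0.3,0,-0.011,-0.045,7,0,0,-0.3,0,-0.006,-0.045,8,0,0,-0.3,0,-0.004,-0.045,8,0,0]}}

```text
clock: 7.8
tcp_pos: [0.4296, -0.0922, 0.1163]
orientation: [0.135, 0.991, -0.0, 0.005]
wrist_force: [1.5, 0.1, -0.6]
finger_gap: 0.0297
```

```bash
python3 - <<'E'
from h import *
st()
a=pic('scene','s3.png');b=pic('side','s4.png')
pts=np.array([[279,172]])
cv2.imwrite('pics/s34.png',np.hstack([cv2.resize(a[130:260,130:310],None,fx=2.2,fy=2.2),cv2.resize(b[220:350,180:360],None,fx=2.2,fy=2.2)])[:,:,::-1])
# rest of travel: above clamp, high look
plan([((.46,.18,.27),ori(5))])
E
```

```text
t 7.8 tcp [ 0.4296 -0.0922  0.1163] yaw x 0.05 z [ 0.01   -0.2666 -0.9638] F [ 1.5  0.1 -0.6] gap 0.0297 q [-0.22  0.11 -0.57  0.82 -0.26  1.34]
 call 0
    0.004, -0.032, -0.031, 2, 0, -1
    0.005, -0.033, -0.03, 2, 0, -1
    0.005, -0.034, -0.029, 2, 0, -1
    0.006, -0.035, -0.028, 2, 0, -1
    0.006, -0.036, -0.026, 3, 0, 0
 call 1
    0.007, -0.037, -0.024, 2, 0, -1
    0.007, -0.037, -0.024, 3, 0, 0
  -- wp
rows 7
```

View pics/s34.png

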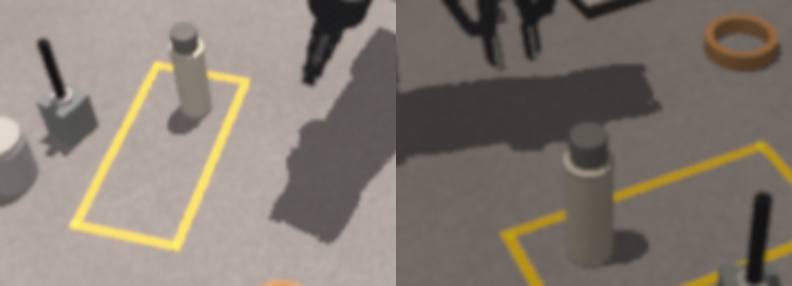

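The can stands upright inside the tape, with its base at scene (217,181). Now a closer look at the clamp and bracket.

```bash
python3 - <<'E'
from h import *
print(onz(cam('scene'),[217.4,181.5],0),onz(cam('side'),[268,339],0))
plan([((.56,.25,.25),ori(5),.05)])
E
```

```text
[[ 0.44919837 -0.26692519  0.        ]] [[ 0.43180442 -0.28148865  0.        ]]
 call 0
    0.016, -0.037, -0.027, 2, 0, -1
    0.017, -0.038, -0.026, 2, 0, -1
    0.017, -0.038, -0.024, 2, 0, -1
    0.018, -0.039, -0.023, 2, 0, 0
    0.018, -0.04, -0.022, 2, 0, -1
 call 1
    0.019, -0.04, -0.02, 2, 0, 0
    0.019, -0.041, -0.019, 2, 0, -1
    0.019, -0.041, -0.017, 2, 0, 0
  -- wp
rows 8
```

Call:
{"fn": "carry_out", "kwargs": {"moves": [-0.3,0.016,-0.037,-0.027,2,0,-1,-0.3,0.017,-0.038,-0.026,2,0,-1,-0.3,0.017,-0.038,-0.024,2,0,-1,-0.3,0.018,-0.039,-0.023,2,0,0,0.3,0.018,-0.04,-0.022,2,0,-1]}}

```text
clock: 8.52
tcp_pos: [0.5125, 0.1238, 0.2007]
orientation: [0.051, 0.998, 0.031, 0.003]
wrist_force: [0.2, 0.6, 0.2]
finger_gap: 0.0468
```

Call:
{"fn": "carry_out", "kwargs": {"moves": [0.3,0.019,-0.04,-0.02,2,0,0,0.3,0.019,-0.041,-0.019,2,0,-1,0.3,0.019,-0.041,-0.017,2,0,0,0.3,0,0,0,0,0,0,0.3,0,0,0,0,0,0]}}

```text
clock: 9.15
tcp_pos: [0.562, 0.2591, 0.2445]
orientation: [0.0, 0.999, 0.043, -0.0]
wrist_force: [-0.4, -0.8, 0.7]
finger_gap: 0.0553
```

```bash
python3 - <<'E'
from h import *
import pickle
s,m=st();im=pic('wrist','w2.png');pickle.dump(s,open('w2.pkl','wb'))
cv2.imwrite('pics/w2b.png',cv2.resize(im,(800,600),interpolation=2)[:,:,::-1])
E
```

```text
t 9.15 tcp [0.562  0.2591 0.2445] yaw x 4.88 z [-5.e-04 -1.e-03 -1.e+00] F [-0.4 -0.8  0.7] gap 0.0553 q [ 0.3   0.4   0.18  1.35 -0.    1.79]
```

View pics/w2b.png

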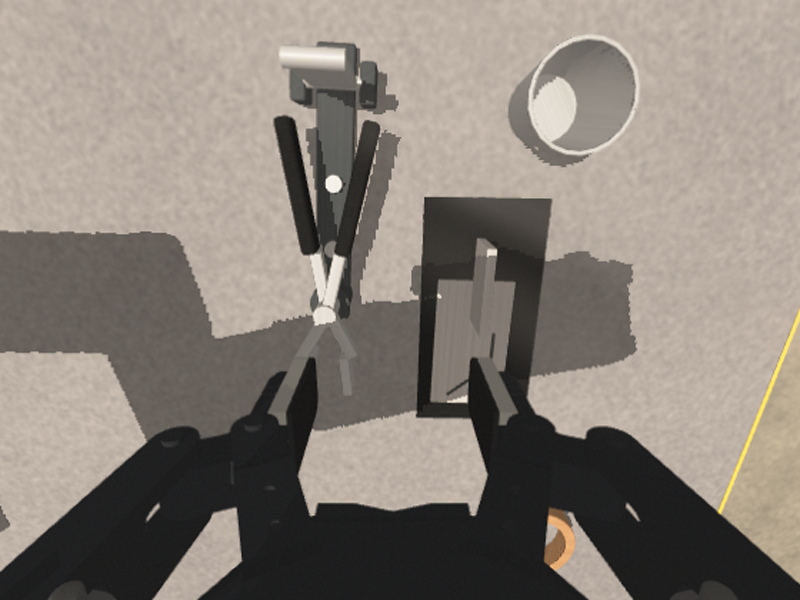

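```bash
python3 - <<'E'
from h import *
import pickle
s2=pickle.load(open('w2.pkl','rb'));C2=cam('wrist',s2)
C1=cam('wrist',dict(tcp_pos=[.5035,.2032,.317],orientation=np.array([.003,.997,.073,-.004])/np.linalg.norm([.003,.997,.073,-.004])))
f=.7
P=dict(handle=([297.5,45],[328*f,122*f],.06),bolt=([292,87],[333*f,184*f],.02),pivot=([283,166],[324*f,316*f],.055),jaw=([277.5,217],[0,0],.044),finend=([381,129],[487*f,243*f],.053),
 lev=([305,3],[313*f,57*f],.11),levfront=([0,0],[313*f,69*f],.11),levback=([0,0],[313*f,46*f],.11))
for k,(u,v,z) in P.items(): print(k,np.round(onz(C1,u,z)[0],4),np.round(onz(C2,v,z)[0],4),np.round(tri(C1,u,C2,v)[0],4))
im=cv2.imread('pics/w2.png')
# lighter plate mask
g=im.max(2)
print('mat corners',np.round(onz(C2,np.array([[425,198],[551,199],[526,416],[417,416]])*f,.003)[:,:2],4).tolist())
print('plate corners',np.round(onz(C2,np.array([[440,281],[515,283],[431,402],[505,400]])*f,.008)[:,:2],4).tolist())
E
```

```text
handle [0.5063 0.3533 0.06  ] [0.5091 0.3549 0.06  ] [5.069e-01 3.558e-01 4.580e-02 4.000e-04]
bolt [0.5089 0.3095 0.02  ] [0.5092 0.3103 0.02  ] [5.089e-01 3.099e-01 1.670e-02 4.000e-04]
pivot [0.5119 0.2083 0.055 ] [0.5111 0.2087 0.055 ] [0.5116 0.2089 0.0562 0.0008]
jaw [0.5161 0.1315 0.044 ] [0.2787 0.4163 0.044 ] [0.5231 0.2999 0.3818 0.0973]
finend [0.6294 0.2744 0.053 ] [0.6335 0.2788 0.053 ] [0.6406 0.2736 0.0219 0.001 ]
lev [0.5057 0.382  0.11  ] [0.5067 0.3855 0.11  ] [0.5055 0.3861 0.1002 0.0025]
levfront [0.203  0.3433 0.11  ] [0.5069 0.3794 0.11  ] [0.5903 0.2835 0.5638 0.0462]
levback [0.203  0.3433 0.11  ] [0.5065 0.391  0.11  ] [0.5929 0.2784 0.5688 0.0379]
mat corners [[0.5864, 0.3041], [0.6947, 0.3128], [0.7127, 0.0967], [0.6021, 0.0872]]
plate corners [[0.6074, 0.2327], [0.6752, 0.2367], [0.6136, 0.1078], [0.6864, 0.1163]]
```

```bash
python3 - <<'E'
from h import *
plan([((.643,.213,.115),ori(4),.04)])
E
```

```text
call 0
    0.019, 0.013, 0.032, 0, 0, 0
    0.019, 0.013, 0.033, 0, 0, 0
    0.019, 0.013, 0.032, 0, 0, 0
    0.02, 0.014, 0.033, 0, 0, 1
  -- wp
rows 4
```

Call:
{"fn": "carry_out", "kwargs": {"moves": [0.3,0.019,0.013,0.032,0,0,0,0.3,0.019,0.013,0.033,0,0,0,0.3,0.019,0.013,0.032,0,0,0,0.3,0.02,0.014,0.033,0,0,1,0.3,0,0,0,0,0,0]}}

```text
clock: 9.82
tcp_pos: [0.642, 0.2054, 0.1093]
orientation: [0.002, 1.0, 0.031, -0.002]
wrist_force: [-2.0, 0.1, 0.8]
finger_gap: 0.0554
```

```bash
python3 - <<'E'
from h import *
import pickle
s,m=st();im=pic('wrist','w3.png');pickle.dump(s,open('w3.pkl','wb'))
C=cam('wrist',s)
print(proj(C,[(.6429,.213,.053),(.6385,.2754,.053)])*800/560)
cv2.imwrite('pics/w3b.png',cv2.resize(im,(800,600),interpolation=2)[:,:,::-1])
E
```

```text
t 9.82 tcp [0.642  0.2054 0.1093] yaw x 3.56 z [-0.0035 -0.0042 -1.    ] F [-2.   0.1  0.8] gap 0.0554 q [ 0.19  0.57  0.11  1.12 -0.    1.7 ]
[[395.00705902 311.59279137]
 [394.19896355 174.14799327]]
```

View pics/w3b.png

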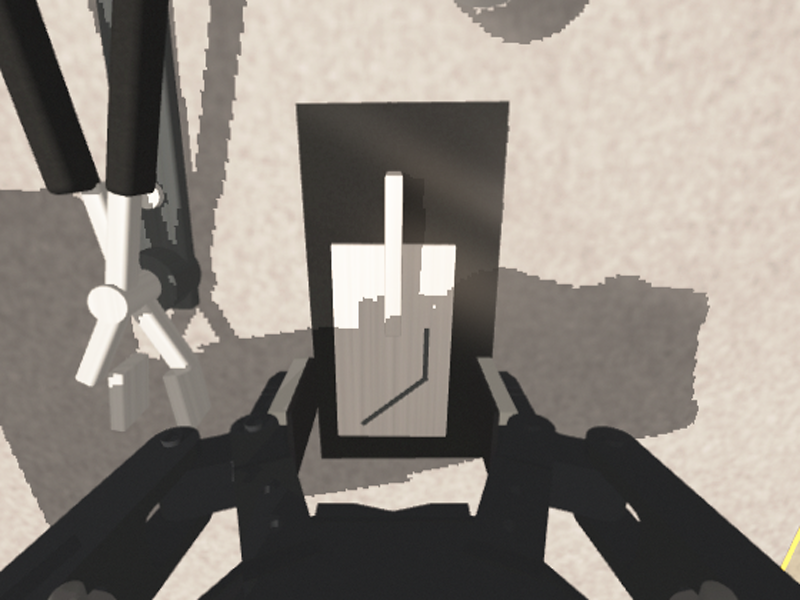

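The fin's rear end is at (394,173) against a predicted (394,174), so the bracket pose is confirmed. Now descend and grip.

Call:
{"fn": "carry_out", "kwargs": {"moves": [0.3,0.001,-0.004,0.03,0,0,0,0.3,0,-0.004,0.03,0,0,0,0.3,0,0,0.016,0,0,0,-1,0,0,0,0,0,0,-1,0,0,0,0,0,0], "squeeze": 50}}

```text
clock: 10.5
tcp_pos: [0.644, 0.2148, 0.0424]
orientation: [0.001, 0.999, 0.032, 0.004]
wrist_force: [0.1, -0.2, 0.1]
finger_gap: 0.0195
```

Call:
{"fn": "carry_out", "kwargs": {"moves": [-1,0,0,0,0,0,0,-1,0,0,0,0,0,0,-1,0,0,0,0,0,0,-1,0,0,-0.02,0,0,0,-1,0,0,-0.02,0,0,0]}}

```text
clock: 11.12
tcp_pos: [0.6426, 0.2145, 0.0826]
orientation: [0.001, 0.999, 0.032, 0.003]
wrist_force: [0.1, -0.3, -2.3]
finger_gap: 0.0069
```

```bash
python3 - <<'E'
from h import *
import pickle
s,m=st()
C=cam('wrist',pickle.load(open('w3.pkl','rb')));k=560/800
a=onz(C,np.array([[394,174],[393,320]])*k,.053);print('fin',a)
print('piv',onz(C,np.array([[107,303]])*k,.056))
print('plate',np.round(onz(C,np.array([[331,245],[456,244],[446,437],[338,436]])*k,.008)[:,:2],4).tolist())
print('jaws',np.round(onz(C,np.array([[115,362],[146,357],[166,373],[190,366]])*k,.044)[:,:2],4).tolist())
E
```

```text
t 11.12 tcp [0.6426 0.2145 0.0826] yaw x 3.64 z [ 0.0052 -0.0023 -1.    ] F [ 0.1 -0.3 -2.3] gap 0.0069 q [ 0.21  0.59  0.07  1.05 -0.    1.71]
fin [[0.63841426 0.27545703 0.053     ]
 [0.64222937 0.20869259 0.053     ]]
piv [[0.50869928 0.20963916 0.056     ]]
plate [[0.606, 0.2332], [0.6752, 0.2382], [0.6827, 0.1117], [0.6128, 0.1078]]
jaws [[0.4997, 0.1722], [0.5164, 0.1762], [0.5259, 0.1676], [0.5389, 0.1726]]
```

Grip holds (Fz -2.3 N, gap 7 mm), with the TCP at about bracket x -22. I carry it above the jaws.

```bash
python3 - <<'E'
from h import *
plan([((.640,.20,.125),ori(3),.03),((.5154,.0938,.128),ori(2.1),.035)])
E
```

```text
call 0
    -0.002, 0.007, -0.021, 0, 0, 0
    -0.001, 0.007, -0.021, 0, 0, 1
  -- wp
    -0.026, 0.02, -0.001, 0, 0, 0
    -0.026, 0.02, -0.001, 0, 0, 0
    -0.026, 0.02, -0.001, 0, 0, 0
 call 1
    -0.026, 0.02, 0, 0, 0, 0
    -0.026, 0.021, -0.001, 0, 0, 1
  -- wp
rows 7
```

Call:
{"fn": "carry_out", "kwargs": {"moves": [-1,-0.002,0.007,-0.021,0,0,0,-1,-0.001,0.007,-0.021,0,0,1,-1,-0.026,0.02,-0.001,0,0,0,-1,-0.026,0.02,-0.001,0,0,0,-1,-0.026,0.02,-0.001,0,0,0]}}

```text
clock: 11.75
tcp_pos: [0.566, 0.1363, 0.1297]
orientation: [0.001, 1.0, 0.024, 0.005]
wrist_force: [-0.2, -0.2, -2.6]
finger_gap: 0.0067
```

Call:
{"fn": "carry_out", "kwargs": {"moves": [-1,-0.026,0.02,0,0,0,0,-1,-0.026,0.021,-0.001,0,0,1,-1,0,0,0,0,0,0,-1,0,0,0,0,0,0,-1,0,0,0,0,0,0]}}

```text
clock: 12.38
tcp_pos: [0.5135, 0.0907, 0.1309]
orientation: [0.001, 1.0, 0.014, 0.005]
wrist_force: [0.4, -0.2, -2.8]
finger_gap: 0.0066
```

```bash
python3 - <<'E'
from h import *
import pickle
s,m=st();im=pic('wrist','w4.png');pickle.dump(s,open('w4.pkl','wb'))
cv2.imwrite('pics/w4b.png',cv2.resize(im,(800,600),interpolation=2)[:,:,::-1])
E
```

```text
t 12.38 tcp [0.5135 0.0907 0.1309] yaw x 1.61 z [ 0.0105 -0.0015 -0.9999] F [ 0.4 -0.2 -2.8] gap 0.0066 q [ 0.02  0.26 -0.3   0.99 -0.    1.56]
```

View pics/w4b.png

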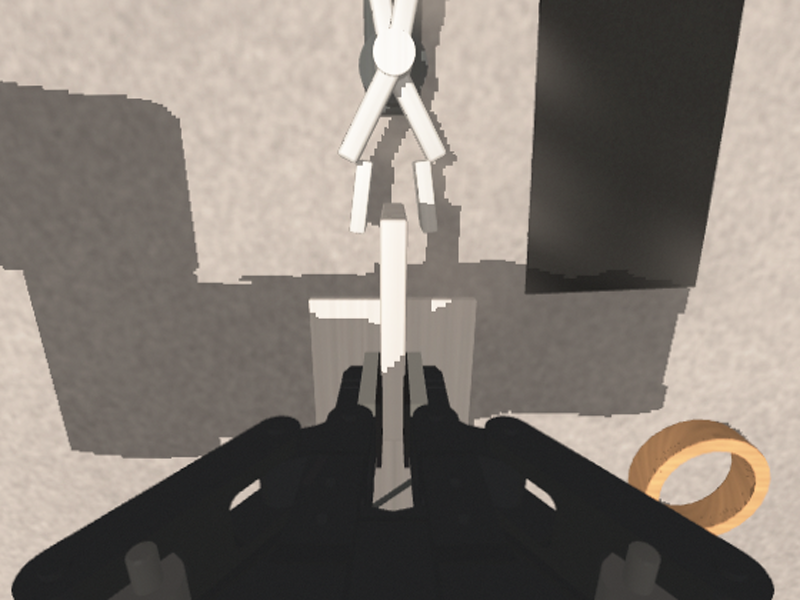

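```bash
python3 - <<'E'
from h import *
import pickle
C=cam('wrist',pickle.load(open('w4.pkl','rb')));k=.7
P=onz(C,np.array([[393,161.5],[393,231.5],[371,162],[415,162],[364,232],[422,231]])*k,.044);print(np.round(P,4))
print('piv',onz(C,np.array([[394,50]])*k,.056))
F=onz(C,np.array([[393.5,220],[393,360]])*k,.131+.0095);print('fin',F)
E
```

```text
[[0.5129 0.1657 0.044 ]
 [0.5139 0.1311 0.044 ]
 [0.5021 0.1652 0.044 ]
 [0.5238 0.1658 0.044 ]
 [0.499  0.1304 0.044 ]
 [0.5289 0.1318 0.044 ]]
piv [[0.51185462 0.2122531  0.056     ]]
fin [[0.51242601 0.15105878 0.1405    ]
 [0.51358529 0.10668822 0.1405    ]]
```

Call:
{"fn": "carry_out", "kwargs": {"moves": [-1,0.001,-0.006,0,0,0,0,-1,0,0,0.02,0,0,0,-1,0,0,0.02,0,0,0,-1,0,0,0.018,0,0,0,-1,0,0,0,0,0,0]}}

```text
clock: 13.05
tcp_pos: [0.5179, 0.1002, 0.0715]
orientation: [0.0, 1.0, 0.016, 0.006]
wrist_force: [0.1, 0.4, -2.5]
finger_gap: 0.007
```

```bash
python3 -c "
from h import *
s,m=st()"
```

```text
t 13.05 tcp [0.5179 0.1002 0.0715] yaw x 1.81 z [ 1.280e-02 -5.000e-04 -9.999e-01] F [ 0.1  0.4 -2.5] gap 0.007 q [ 0.04  0.33 -0.37  0.85 -0.    1.58]
```

Call:
{"fn": "carry_out", "kwargs": {"moves": [-1,-0.003,0.003,0,0,0,0,-1,-0.001,0.001,0.01,0,-0.5,0,-1,0,0,0.01,0,0,0,-1,0,0,0.004,0,0,0,-1,0,0,0,0,0,0]}}

```text
clock: 13.68
tcp_pos: [0.5157, 0.0963, 0.0476]
orientation: [0.0, 1.0, 0.016, 0.003]
wrist_force: [-0.5, 0.3, -2.3]
finger_gap: 0.0064
```

```bash
python3 -c "
from h import *
s,m=st()"
```

```text
t 13.68 tcp [0.5157 0.0963 0.0476] yaw x 1.83 z [ 6.4e-03 -6.0e-04 -1.0e+00] F [-0.5  0.3 -2.3] gap 0.0064 q [ 0.03  0.36 -0.4   0.8  -0.    1.57]
```

Nearly down (about 8 mm left), on target within 1 mm.

Call:
{"fn": "carry_out", "kwargs": {"moves": [-1,-0.001,0,0.004,0,0,0,-1,0,0,0.003,0,0,0,-1,0,0,0.002,0,0,0,-1,0,0,0,0,0,0,-1,0,0,0,0,0,0]}}

```text
clock: 14.3
tcp_pos: [0.5157, 0.0963, 0.0407]
orientation: [0.0, 1.0, 0.016, 0.005]
wrist_force: [0.1, 0.0, -1.9]
finger_gap: 0.0069
```

```bash
python3 -c "
from h import *
s,m=st()"
```

```text
t 14.3 tcp [0.5157 0.0963 0.0407] yaw x 1.84 z [ 9.4e-03 -8.0e-04 -1.0e+00] F [ 0.1  0.  -1.9] gap 0.0069 q [ 0.03  0.36 -0.42  0.78 -0.    1.57]
```

Call:
{"fn": "carry_out", "kwargs": {"moves": [-1,0,0,0.002,0,0,0,-1,0,0,0.002,0,0,0,-1,0,0,0,0,0,0,-1,0,0,0,0,0,0,-1,0,0,0,0,0,0]}}

```text
clock: 14.92
tcp_pos: [0.5163, 0.0964, 0.0404]
orientation: [0.001, 1.0, 0.016, 0.006]
wrist_force: [-0.5, 0.3, 1.8]
finger_gap: 0.0067
```

```bash
python3 -c "
from h import *
s,m=st()"
```

```text
t 14.93 tcp [0.5163 0.0964 0.0404] yaw x 1.86 z [ 0.0118 -0.001  -0.9999] F [-0.5  0.3  1.8] gap 0.0067 q [ 0.03  0.36 -0.42  0.78 -0.    1.57]
```

Call:
{"fn": "carry_out", "kwargs": {"moves": [0.1,0,0,0,0,0,0,0.1,0,0,0,0,0,0,0.1,0,0,-0.02,0,0,0,0.1,0,0,-0.04,0,0,0,0.1,0,0,-0.04,0,0,0]}}

```text
clock: 15.55
tcp_pos: [0.5129, 0.0963, 0.1387]
orientation: [0.001, 1.0, 0.016, 0.002]
wrist_force: [0.6, -0.2, -0.6]
finger_gap: 0.0472
```

```bash
python3 - <<'E'
from h import *
s,m=st();pic('wrist','w5.png')
plan([((.512,.20,.16),ori(2)),((.508,.324,.13),ori(2))])
E
```

```text
t 15.55 tcp [0.5129 0.0963 0.1387] yaw x 1.84 z [ 0.0042 -0.0014 -1.    ] F [ 0.6 -0.2 -0.6] gap 0.0472 q [ 0.03  0.26 -0.28  1.02 -0.    1.57]
 call 0
    0, -0.035, -0.005, 0, 0, 0
    0, -0.034, -0.005, 0, 0, 0
    0, -0.035, -0.006, 0, -1, 0
  -- wp
    0, -0.041, 0.01, 0, 0, 0
    0, -0.041, 0.01, 0, 0, 0
 call 1
    0, -0.042, 0.01, 0, 0, 0
  -- wp
rows 6
```

View pics/w5.png

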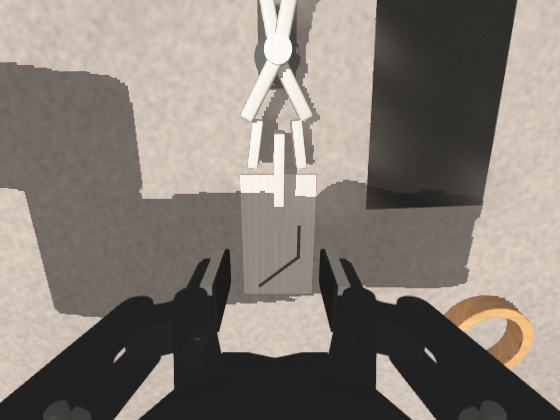

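The bracket stands with its fin centred between the pads, fin end at (279,134) and pads at (255/298,145). The bench around it is clear, so I go to the handles.

Call:
{"fn": "carry_out", "kwargs": {"moves": [1,0,-0.035,-0.005,0,0,0,1,0,-0.034,-0.005,0,0,0,1,0,-0.035,-0.006,0,0,0,1,0,-0.041,0.01,0,0,0,1,0,-0.041,0.01,0,0,0]}}

```text
clock: 16.23
tcp_pos: [0.5143, 0.2853, 0.1435]
orientation: [0.0, 1.0, 0.013, 0.011]
wrist_force: [0.3, -0.5, 0.0]
finger_gap: 0.0855
```

Call:
{"fn": "carry_out", "kwargs": {"moves": [1,0,-0.03,0.01,0,0,0,1,0,0,0,0,0,0,1,0,0,0,0,0,0,1,0,0,0,0,0,0,1,0,0,0,0,0,0]}}

```text
clock: 16.85
tcp_pos: [0.5135, 0.3168, 0.1323]
orientation: [0.0, 1.0, 0.014, 0.011]
wrist_force: [-0.6, 0.0, 0.0]
finger_gap: 0.0857
```

```bash
python3 - <<'E'
from h import *
import pickle
s,m=st();im=pic('wrist','w6.png');pickle.dump(s,open('w6.pkl','wb'));C=cam('wrist',s)
# handles: black blobs in upper half
g=(im.max(2)<45).astype(np.uint8);g[260:]=0
n,l,stt,c=cv2.connectedComponentsWithStats(g)
for i in range(1,n):
    if stt[i,4]>300: print(stt[i],c[i],onz(C,[c[i]],.06))
print('target',proj(C,[(.508,.326,.06),(.5063,.387,.11)]))
plan([((.508,.325,.041),ori(2),.02)])
E
```

```text
t 16.85 tcp [0.5135 0.3168 0.1323] yaw x 1.56 z [ 2.140e-02 -5.000e-04 -9.998e-01] F [-0.6  0.   0. ] gap 0.0857 q [ 0.42  0.4  -0.1   1.05 -0.01  1.97]
[ 213  161   43   99 1590] [234.52578616 212.86100629] [[0.48616582 0.32206887 0.06      ]]
[277 186  32  74 979] [292.02042901 231.91726251] [[0.52854468 0.30795218 0.06      ]]
[ 346  207  115   53 4396] [411.38739763 237.33507734] [[0.61919387 0.30520336 0.06      ]]
target [[264.77997574 208.32628715]
 [262.4978162  124.60655618]]
 call 0
    -0.001, -0.002, 0.018, 0, 0, 0
    -0.002, -0.002, 0.018, 0, 0, 0
    -0.001, -0.001, 0.018, 0, 0, 0
    -0.002, -0.002, 0.019, 0, -1, 0
    -0.001, -0.001, 0.018, 0, 0, 0
  -- wp
rows 5
```

View pics/w6.png

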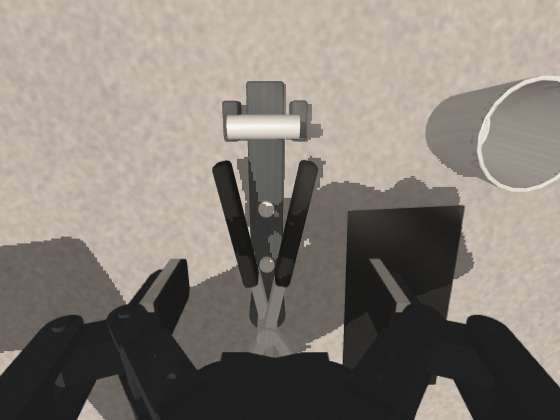

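Call:
{"fn": "carry_out", "kwargs": {"moves": [1,-0.003,-0.003,0.015,0,-1,0,1,-0.002,-0.002,0.02,0,0,0,1,-0.001,-0.001,0.02,0,0,0,1,0,0,0.015,0,0,0,1,0,0,0,0,0,0]}}

```text
clock: 17.52
tcp_pos: [0.5074, 0.3214, 0.0576]
orientation: [0.001, 1.0, 0.012, 0.0]
wrist_force: [0.2, 0.0, -0.1]
finger_gap: 0.0854
```

```bash
python3 - <<'E'
from h import *
s,m=st()
plan([((.508,.324,.042),ori(2),.02)])
E
```

```text
t 17.52 tcp [0.5074 0.3214 0.0576] yaw x 1.41 z [ 4.0e-04 -1.3e-03 -1.0e+00] F [ 0.2  0.  -0.1] gap 0.0854 q [ 0.43  0.48 -0.18  0.91 -0.    1.98]
 call 0
    0.001, -0.003, 0.016, 0, 0, -1
  -- wp
rows 1
```

Call:
{"fn": "carry_out", "kwargs": {"moves": [1,0.001,-0.003,0.009,0,0,-1,1,0,0,0.007,0,0,0,0,0,0,0,0,0,0,0,0,0,0,0,0,0,-1,0,0,0,0,0,0], "squeeze": 40}}

```text
clock: 18.15
tcp_pos: [0.5087, 0.3256, 0.043]
orientation: [-0.0, 1.0, 0.022, 0.001]
wrist_force: [-10.1, 0.3, 6.2]
finger_gap: 0.0321
```

Call:
{"fn": "carry_out", "kwargs": {"moves": [-1,0,0,0,0,0,0,-1,0,0,0,0,0,0,-1,0,0,0,0,0,0,-1,0,0,0,0,0,0,-1,0,0,0,0,0,0]}}

```text
clock: 18.77
tcp_pos: [0.5083, 0.3257, 0.0434]
orientation: [-0.001, 1.0, 0.022, 0.0]
wrist_force: [-2.1, -0.6, 2.3]
finger_gap: 0.029
```

```bash
python3 - <<'E'
from h import *
s,m=st()
E
```

```text
t 18.77 tcp [0.5083 0.3257 0.0434] yaw x 2.54 z [ 9.0e-04  1.1e-03 -1.0e+00] F [-2.1 -0.6  2.3] gap 0.029 q [ 0.44  0.49 -0.19  0.88  0.    1.96]
```

Gap at 29 mm, so the handles are locked. Open, lift and look at the jaws and bracket.

Call:
{"fn": "carry_out", "kwargs": {"moves": [1,0,0,0,0,0,0,1,0,0,0,0,0,0,1,0,0,0,0,0,0,1,0,0,-0.03,0,0,0,1,0,0,-0.045,0,0,0]}}

```text
clock: 19.4
tcp_pos: [0.5069, 0.3242, 0.1159]
orientation: [0.001, 1.0, 0.022, -0.002]
wrist_force: [-0.1, -1.2, -0.4]
finger_gap: 0.0856
```

Call:
{"fn": "carry_out", "kwargs": {"moves": [1,0,0.03,-0.045,0,0,0,1,0,0.055,-0.01,0,0,0,1,0,0.055,0,0,0,0,1,0,0.055,0,0,0,0,1,0,0,0,0,0,0]}}

```text
clock: 20.02
tcp_pos: [0.5204, 0.1259, 0.1787]
orientation: [0.0, 1.0, 0.023, 0.005]
wrist_force: [-0.1, 0.4, 0.1]
finger_gap: 0.0853
```

```bash
python3 - <<'E'
from h import *
import pickle
s,m=st();im=pic('wrist','w7.png');pickle.dump(s,open('w7.pkl','wb'));C=cam('wrist',s)
print(proj(C,[(.5162,.0747,.005),(.5142,.1422,.05)])/.7)
cv2.imwrite('pics/w7b.png',cv2.resize(im,(800,600),interpolation=2)[:,:,::-1])
E
```

```text
t 20.02 tcp [0.5204 0.1259 0.1787] yaw x 2.63 z [ 0.0091 -0.     -1.    ] F [-0.1  0.4  0.1] gap 0.0853 q [ 0.09  0.26 -0.19  1.12 -0.    1.61]
[[381.49719167 329.64580605]
 [381.35223274 257.98259813]]
```

View pics/w7b.png

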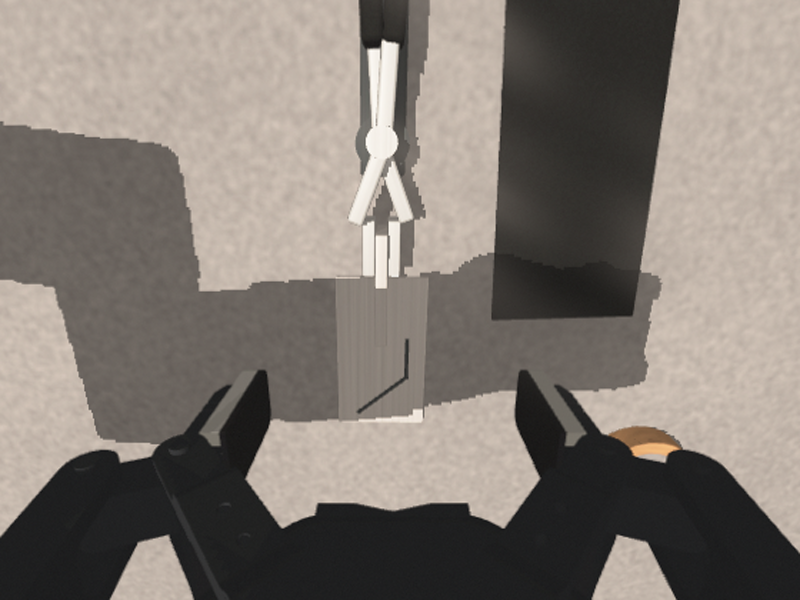

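The pliers are shut on the fin. The seam runs (407,340) → (406,378) → (358,412). I extract the seam and plate positions numerically.

```bash
python3 - <<'E'
from h import *
import pickle
C=cam('wrist',pickle.load(open('w7.pkl','rb')));k=.7
im=cv2.imread('pics/w7.png').astype(int)
Q=onz(C,np.array([[336,279],[428,277],[424,421],[339,420]])*k,.005)[:,:2]
print('plate',np.round(Q,4).tolist(),Q.mean(0))
g=im.max(2)[225:300,240:298];m=(g<62);ys,xs=np.nonzero(m)
print(len(xs)); uv=np.c_[xs+240,ys+225]
P=onz(C,uv,.005)[:,:2]
# nominal
yaw=np.radians(-88.1);bx=np.array([np.cos(yaw),np.sin(yaw)]);by=np.array([-bx[1],bx[0]])
o=np.array([.5161,.0748]);L=np.c_[(P-o)@bx,(P-o)@by]
S=np.array([[8,20],[40,20],[72,-18]])/1000
def dist(p,a,b):
    t=np.clip(((p-a)@(b-a))/((b-a)@(b-a)),0,1)[:,None];return np.linalg.norm(p-a-t*(b-a),axis=1),t[:,0]
keep=np.minimum(dist(L,S[0],S[1])[0],dist(L,S[1],S[2])[0])<.007;L=L[keep];print(len(L))
s=L[L[:,0]<.036];print('straight x',s[:,0].min(),s[:,0].max(),'y',s[:,1].mean(), np.polyfit(s[:,0],s[:,1],1))
s=L[L[:,0]>.044];pf=np.polyfit(s[:,0],s[:,1],1);print('slant at 56:',np.polyval(pf,.056),'slope',pf[0],'(-1.1875) xmax',s[:,0].max())
print('nominal seam world',[(np.round(o+bx*a+by*b,4)).tolist() for a,b in S])
from h import *
plan([((.50,-.10,.26),ori(2),.055),((.51,-.36,.26),ori(2),.055)])
E
```

```text
plate [[0.4807, 0.114], [0.5492, 0.1186], [0.5549, -0.0064], [0.4839, -0.0084]] [0.51719272 0.05447411]
102
102
straight x 0.00866088768475024 0.03489383289139994 y 0.019788611326712852 [-0.00778144  0.01995191]
slant at 56: 0.0015702255860411268 slope -1.1863680419620795 (-1.1875) xmax 0.07361625343699944
nominal seam world [[0.5364, 0.0675], [0.5374, 0.0355], [0.5005, 0.0022]]
 call 0
    -0.006, 0.045, -0.016, 0, 0, 0
    -0.006, 0.045, -0.016, 0, 0, 0
    -0.006, 0.045, -0.017, 0, 0, 0
    -0.006, 0.046, -0.016, 0, 0, 0
    -0.006, 0.045, -0.017, 0, -1, 1
  -- wp
 call 1
    0, 0.052, 0, 0, 0, 0
    0, 0.052, 0, 0, 0, 0
    0.001, 0.052, 0, 0, 0, 0
    0, 0.052, 0, 0, 0, 0
    0.001, 0.052, 0, 0, 0, 0
  -- wp
rows 10
```

The nominal clamped pose fits the seam to under 1 mm. Now to the probe.

Call:
{"fn": "carry_out", "kwargs": {"moves": [1,-0.006,0.045,-0.016,0,0,0,1,-0.006,0.045,-0.016,0,0,0,1,-0.006,0.045,-0.017,0,0,0,1,-0.006,0.046,-0.016,0,0,0,1,-0.006,0.045,-0.017,0,0,0]}}

```text
clock: 20.7
tcp_pos: [0.502, -0.0973, 0.2611]
orientation: [-0.001, 1.0, 0.031, 0.004]
wrist_force: [0.8, -0.2, 0.6]
finger_gap: 0.0852
```

Call:
{"fn": "carry_out", "kwargs": {"moves": [1,0,0.05,0,0,0,0,1,0,0.05,0,0,0,0,1,0.001,0.05,0,0,0,0,1,0,0.05,0,0,0,0,1,0.001,0.03,0,0,0,0]}}

```text
clock: 21.32
tcp_pos: [0.5244, -0.3289, 0.2628]
orientation: [-0.001, 0.999, 0.036, 0.007]
wrist_force: [-0.0, 0.3, 0.0]
finger_gap: 0.0855
```

```bash
python3 - <<'E'
from h import *
import pickle
s,m=st();im=pic('wrist','w8.png');pickle.dump(s,open('w8.pkl','wb'));C=cam('wrist',s)
print(proj(C,[(.52,-.418,.171),(.52,-.418,.072),(.52,-.418,.065)]))
plan([((.52,-.418,.24),ori(0),.04)])
E
```

```text
t 21.32 tcp [ 0.5244 -0.3289  0.2628] yaw x 4.09 z [ 0.0145  0.0026 -0.9999] F [-0.   0.3  0. ] gap 0.0855 q [-0.7   0.39  0.2   1.38  0.01  0.8 ]
[[260.51704639 306.42418603]
 [263.08675008 254.59947914]
 [263.21862689 251.94457021]]
 call 0
    -0.004, 0.028, 0.007, 0, 0, 1
    -0.003, 0.029, 0.008, 0, 0, 1
    -0.003, 0.029, 0.007, 0, -1, 2
  -- wp
rows 3
```

View pics/w8.png

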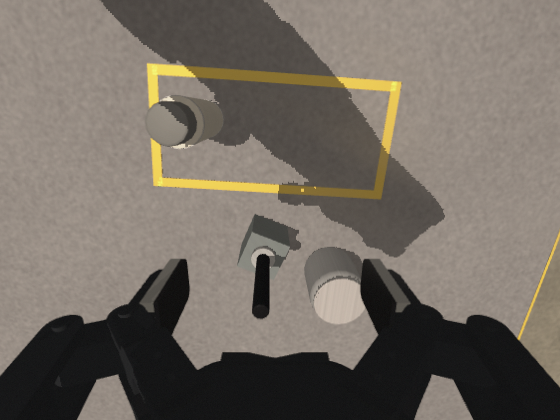

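The barrel top is at about (261,310) and the collar at (262,255), which puts the probe axis near (0.520, -0.4195). Also visible: can inside the tape, tin at (338,285). Go over the probe.

Call:
{"fn": "carry_out", "kwargs": {"moves": [1,-0.004,0.028,0.007,0,-0.5,1,1,-0.003,0.029,0.008,0,-0.3,1,1,-0.003,0.029,0.007,0,0,2,1,0,0,0,0,0,0,1,0,0,0,0,0,0]}}

```text
clock: 22.0
tcp_pos: [0.5251, -0.4153, 0.2377]
orientation: [-0.001, 1.0, 0.003, 0.0]
wrist_force: [-0.3, 0.4, 0.3]
finger_gap: 0.0854
```

```bash
python3 - <<'E'
from h import *
s,m=st()
plan([((.52,-.4195,.127),ori(0),.03)],nd=4)
E
```

```text
t 22.0 tcp [ 0.5251 -0.4153  0.2377] yaw x 0.32 z [ 7.0e-04  2.6e-03 -1.0e+00] F [-0.3  0.4  0.3] gap 0.0854 q [-0.79  0.51  0.33  1.39  0.    0.78]
 call 0
    -0.0013, 0.0011, 0.0277, 0, 0, 0.1
    -0.0013, 0.0011, 0.0277, -0.1, 0, 0.1
    -0.0013, 0.0011, 0.0277, 0, 0, 0.1
    -0.0013, 0.0011, 0.0276, -0.1, 0, 0
  -- wp
rows 4
```

Call:
{"fn": "carry_out", "kwargs": {"moves": [1,-0.002,0.001,0.028,0,0,0,1,-0.002,0.001,0.028,0,0,0,1,-0.002,0.001,0.028,0,0,0,1,-0.001,0.001,0.025,0,0,0,1,0,0,0,0,0,0], "squeeze": 30}}

```text
clock: 22.62
tcp_pos: [0.5227, -0.4117, 0.1297]
orientation: [-0.0, 1.0, 0.008, 0.002]
wrist_force: [-0.3, -0.4, -0.1]
finger_gap: 0.0854
```

```bash
python3 - <<'E'
from h import *
import pickle
s,m=st();im=pic('wrist','w9.png');pickle.dump(s,open('w9.pkl','wb'));C=cam('wrist',s)
print(proj(C,[(.52,-.4195,.171)]))
cv2.imwrite('pics/w9b.png',im[150:420,150:410,::-1])
E
```

```text
t 22.62 tcp [ 0.5227 -0.4117  0.1297] yaw x 0.93 z [ 4.7e-03  9.0e-04 -1.0e+00] F [-0.3 -0.4 -0.1] gap 0.0854 q [-0.79  0.53  0.1   1.14  0.    0.77]
[[266.4974616  346.53212054]]
```

View pics/w9b.png

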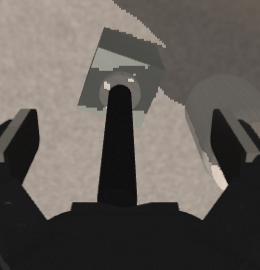

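```bash
python3 - <<'E'
from h import *
import pickle
C=cam('wrist',pickle.load(open('w9.pkl','rb')))
print(onz(C,[[269,240],[269,223],[250,240],[288,240]],.072))
C=cam('wrist',pickle.load(open('w8.pkl','rb')))
print(onz(C,[[262,256]],.072))
E
```

```text
[[ 0.5195639  -0.42065132  0.072     ]
 [ 0.5194208  -0.40799746  0.072     ]
 [ 0.50636774 -0.42085761  0.072     ]
 [ 0.53276478 -0.42044848  0.072     ]]
[[ 0.51881816 -0.41996042  0.072     ]]
```

Call:
{"fn": "carry_out", "kwargs": {"moves": [1,-0.003,0.009,0.002,0,0,0,1,0,0,0,0,0,0,-1,0,0,0,0,0,0,-1,0,0,0,0,0,0,-1,0,0,0,0,0,0]}}

```text
clock: 23.3
tcp_pos: [0.5227, -0.4233, 0.1343]
orientation: [0.003, 1.0, 0.009, 0.006]
wrist_force: [0.4, -0.1, -0.2]
finger_gap: 0.0315
```

Call:
{"fn": "carry_out", "kwargs": {"moves": [-1,0,0,0,0,0,0,-1,0,0,0,0,0,0,-1,0,0,0,0,0,0,-1,0,0,0,0,0,0,-1,0,0,0,0,0,0]}}

```text
clock: 23.92
tcp_pos: [0.5221, -0.4231, 0.1339]
orientation: [0.003, 1.0, 0.009, 0.005]
wrist_force: [-0.6, -0.4, -1.2]
finger_gap: 0.0149
```

```bash
python3 - <<'E'
from h import *
import pickle
s,m=st();pickle.dump(s,open('grip.pkl','wb'))
E
```

```text
t 23.93 tcp [ 0.5221 -0.4231  0.1339] yaw x 0.99 z [ 0.0105 -0.0059 -0.9999] F [-0.6 -0.4 -1.2] gap 0.0149 q [-0.8   0.54  0.12  1.14  0.    0.75]
```

Call:
{"fn": "carry_out", "kwargs": {"moves": [-1,0,0,-0.015,0,0,0,-1,0,0,-0.025,0,0,0,-1,0,0,-0.03,0,0,0,-1,0,0,-0.03,0,0,0,-1,0,0,-0.01,0,0,0]}}

```text
clock: 24.55
tcp_pos: [0.5212, -0.4218, 0.2496]
orientation: [0.003, 1.0, 0.009, 0.006]
wrist_force: [0.4, 0.4, -0.2]
finger_gap: 0.0153
```

```bash
python3 - <<'E'
from h import *
import pickle
s,m=st();im=pic('wrist','w10.png');pickle.dump(s,open('w10.pkl','wb'));C=cam('wrist',s)
a=pic('scene','s5.png');b=pic('side','s6.png')
q=np.array(s['tcp_pos']);A=cam('scene');B=cam('side')
for z in (.0689,.1239): print(proj(C,[q+m[:,2]*z]),proj(A,[q+m[:,2]*z]),proj(B,[q+m[:,2]*z]))
uA=proj(A,[q+m[:,2]*.09])[0].astype(int);uB=proj(B,[q+m[:,2]*.09])[0].astype(int);uC=proj(C,[q+m[:,2]*.1])[0].astype(int)
def cr(i,u,w,f): return cv2.resize(i[u[1]-w:u[1]+w,u[0]-w:u[0]+w],(260,260),interpolation=2)
print(uA,uB,uC)
cv2.imwrite('pics/tri.png',np.hstack([cr(a,uA,32,8),cr(b,uB,32,8),cr(im,uC,65,4)])[:,:,::-1])
plan([((.53,-.05,.25),ori(0),.05),((.5364,.0675,.20),ori(0),.05)])
E
```

```text
t 24.55 tcp [ 0.5212 -0.4218  0.2496] yaw x 1.01 z [ 0.0116 -0.0051 -0.9999] F [ 0.4  0.4 -0.2] gap 0.0153 q [-0.8   0.5   0.34  1.4   0.    0.75]
[[274.14115845 222.13940995]] [[147.32927057 146.98905702]] [[347.11628943 305.50994987]]
[[274.29055682 199.93355275]] [[152.11924719 161.07936984]] [[344.85657585 327.17095277]]
[149 152] [346 314] [274 208]
 call 0
    0.002, -0.046, -0.001, 0, 0, 0
    0.002, -0.046, 0, 0, 0, 0
    0.002, -0.047, -0.001, 0, 0, 0
    0.002, -0.046, 0, 0, 0, 0
    0.002, -0.047, -0.001, 0, 0, 0
 call 1
    0.002, -0.046, 0, 0, 0, 0
    0.002, -0.047, -0.001, 0, 0, 1
    0.001, -0.046, 0, 0, -1, 0
  -- wp
    0.002, -0.039, 0.016, 0, 0, 0
    0.003, -0.039, 0.017, 0, 0, 0
 call 2
    0.002, -0.04, 0.016, 0, 0, 0
  -- wp
rows 11
```

View pics/tri.png

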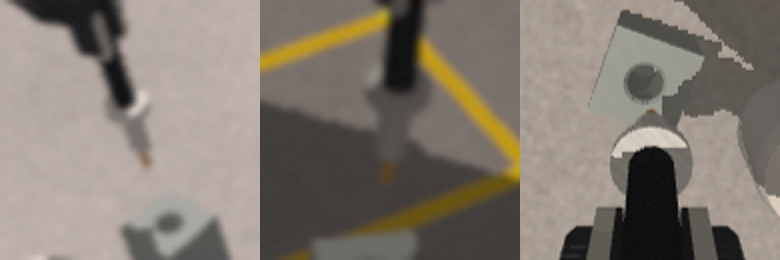

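Tip, collar and hole are all visible: the tip is at wrist px (275,198) and the hole at (271,184), both agreeing with the TCP axis within about 1 mm. Moving to the seam.

Call:
{"fn": "carry_out", "kwargs": {"moves": [-1,0.001,-0.046,-0.001,0,0,0,-1,0.001,-0.046,0,0,0,0,-1,0.001,-0.046,-0.001,0,0,0,-1,0.001,-0.046,0,0,0,0,-1,0.001,-0.046,0,0,0,0]}}

```text
clock: 25.32
tcp_pos: [0.5182, -0.1863, 0.238]
orientation: [-0.003, 1.0, 0.006, -0.001]
wrist_force: [0.1, 0.1, -1.4]
finger_gap: 0.0152
```

Call:
{"fn": "carry_out", "kwargs": {"moves": [-1,0.001,-0.046,0,0,0,0,-1,0.001,-0.046,0,0,0,0,-1,0.001,-0.046,0,0,0,0,-1,0.001,-0.046,0.01,0,0,0,-1,0.001,-0.03,0.01,0,0,0]}}

```text
clock: 25.95
tcp_pos: [0.5158, 0.037, 0.2116]
orientation: [-0.005, 1.0, 0.006, -0.007]
wrist_force: [-0.1, -0.0, -1.2]
finger_gap: 0.015
```

```bash
python3 - <<'E'
from h import *
import pickle
s0=pickle.load(open('w10.pkl','rb'));C=cam('wrist',s0)
print('hole',onz(C,[[271.5,183.5]],.065))
im=cv2.imread('pics/w10.png');h=cv2.cvtColor(im,cv2.COLOR_BGR2HSV)
m=cv2.inRange(h,(5,110,60),(22,255,255));m[:150]=0;m[230:]=0;m[:,:230]=0;m[:,320:]=0
ys,xs=np.nonzero(m);print('orange',len(xs),xs.mean() if len(xs) else 0,ys.mean() if len(xs) else 0,ys.min() if len(xs) else 0)
s,m=st()
plan([((.5364,.0675,.16),ori(0),.04)])
E
```

```text
hole [[ 0.52012178 -0.42255172  0.065     ]]
orange 3 274.0 198.0 198
t 25.95 tcp [0.5158 0.037  0.2116] yaw x 0.68 z [-0.0132  0.0097 -0.9999] F [-0.1 -0.  -1.2] gap 0.015 q [-0.09  0.22 -0.15  1.21  0.01  1.47]
 call 0
    0.011, -0.015, 0.026, 0, 0, 0
    0.011, -0.015, 0.026, -1, 1, 1
  -- wp
rows 2
```

Call:
{"fn": "carry_out", "kwargs": {"moves": [-1,0.01,-0.015,0.02,-0.5,0.7,0,-1,0.009,-0.014,0.02,-0.4,0.7,0,-1,0,0,0.015,0,0,0,-1,0,0,0,0,0,0,-1,0,0,0,0,0,0]}}

```text
clock: 26.58
tcp_pos: [0.5287, 0.0709, 0.1476]
orientation: [0.003, 1.0, 0.009, -0.001]
wrist_force: [-0.1, 0.2, -0.8]
finger_gap: 0.0153
```

```bash
python3 - <<'E'
from h import *
import pickle
s,m=st();im=pic('wrist','w11.png');pickle.dump(s,open('w11.pkl','wb'));C=cam('wrist',s)
q=np.array(s['tcp_pos']);print(proj(C,[q+m[:,2]*.1239,(.5364,.0675,.005),(.5374,.0355,.005)]))
h=cv2.cvtColor(im,cv2.COLOR_RGB2HSV)
k=cv2.inRange(h,(5,110,50),(22,255,255));k[:150]=0;k[230:]=0;k[:,:230]=0;k[:,320:]=0
ys,xs=np.nonzero(k);print('orange',list(zip(xs,ys))[:12])
plan([((.536,.0675,.14),ori(0),.04)])
E
```

```text
t 26.57 tcp [0.5287 0.0709 0.1476] yaw x 0.99 z [-0.001  -0.0053 -1.    ] F [-0.1  0.2 -0.8] gap 0.0153 q [-0.01  0.28 -0.23  1.06 -0.01  1.54]
[[274.29840427 199.92913903]
 [282.47295818 196.98947339]
 [282.63295741 227.88258026]]
orange [(np.int64(273), np.int64(198)), (np.int64(274), np.int64(198)), (np.int64(275), np.int64(198))]
 call 0
    0.007, 0.003, 0.008, 0, 0, 1
  -- wp
rows 1
```

Call:
{"fn": "carry_out", "kwargs": {"moves": [-1,0.007,0.003,0.004,0,0.6,0,-1,0,0,0,0,0,0,-1,0,0,0,0,0,0,-1,0,0,0,0,0,0,-1,0,0,0,0,0,0]}}

```text
clock: 27.25
tcp_pos: [0.5374, 0.0668, 0.1452]
orientation: [0.003, 1.0, 0.008, 0.007]
wrist_force: [0.4, 0.1, -0.4]
finger_gap: 0.0152
```

```bash
python3 - <<'E'
from h import *
s,m=st();im=pic('wrist','w12.png');C=cam('wrist',s)
q=np.array(s['tcp_pos']);print('tip est',np.round(q+m[:,2]*.1239,4),proj(C,[q+m[:,2]*.1239,(.5364,.0675,.005),(.5374,.0355,.005)]))
E
```

```text
t 27.25 tcp [0.5374 0.0668 0.1452] yaw x 0.89 z [ 0.0134 -0.0052 -0.9999] F [ 0.4  0.1 -0.4] gap 0.0152 q [-0.02  0.29 -0.23  1.04 -0.    1.53]
tip est [0.539  0.0662 0.0213] [[274.28932539 199.93444218]
 [271.35533559 193.46786298]
 [271.94925665 224.86514862]]
```

Call:
{"fn": "carry_out", "kwargs": {"moves": [-1,-0.002,-0.001,0.005,0,0,0,-1,0,0,0.005,0,0,0,-1,0,0,0.001,0,0,0,-1,0,0,0,0,0,0,-1,0,0,0,0,0,0]}}

```text
clock: 27.92
tcp_pos: [0.535, 0.068, 0.133]
orientation: [0.003, 1.0, 0.008, 0.006]
wrist_force: [0.6, 0.4, -1.3]
finger_gap: 0.0149
```

```bash
cat >> h.py <<'E'
def tip():
    s,m=st();q=np.array(s['tcp_pos']);t=q+.5*.1239*np.array([m[0,2],m[1,2],0])+[0.0004,0,-.1239]
    yaw=np.radians(-88.1);bx=np.array([np.cos(yaw),np.sin(yaw)]);by=np.array([-bx[1],bx[0]]);o=np.array([.5161,.0748])
    print('tip',np.round(t,4),'bracket mm',np.round([(t[:2]-o)@bx*1000,(t[:2]-o)@by*1000],1),'press mm',round((.005-t[2])*1000,1));return s,m,t,o,bx,by
E
python3 - <<'E'
from h import *
tip()
E
```

```text
t 27.93 tcp [0.535 0.068 0.133] yaw x 0.91 z [ 0.0127 -0.0051 -0.9999] F [ 0.6  0.4 -1.3] gap 0.0149 q [-0.02  0.29 -0.26  1.01 -0.    1.54]
tip [0.5362 0.0677 0.0091] bracket mm [ 7.8 19.8] press mm -4.1
```

Call:
{"fn": "carry_out", "kwargs": {"moves": [-1,0,0,0.003,0,0,0,-1,0,0,0.003,0,0,0,-1,0,0,0.002,0,0,0,-1,0,0,0,0,0,0,-1,0,0,0,0,0,0]}}

```text
clock: 28.55
tcp_pos: [0.5354, 0.0679, 0.125]
orientation: [0.003, 1.0, 0.008, 0.007]
wrist_force: [-0.8, 0.5, -0.3]
finger_gap: 0.0151
```

```bash
python3 - <<'E'
from h import *
tip()
im=pic('wrist','w13.png');F=[]
for i in range(4): pic('scene'); F.append(env.get_state()['wrist_force'])
print(np.mean(F,0))
E
```

```text
t 28.55 tcp [0.5354 0.0679 0.125 ] yaw x 0.91 z [ 0.0135 -0.0052 -0.9999] F [-0.8  0.5 -0.3] gap 0.0151 q [-0.02  0.3  -0.27  0.99 -0.    1.53]
tip [0.5367 0.0676 0.0011] bracket mm [ 7.9 20.3] press mm 3.9
[-0.53800911  0.25796041  0.72728781]
```

Force rise of about 1.6 N and 4 mm press: the tip is on the seam start. Tracing.

Call:
{"fn": "carry_out", "kwargs": {"moves": [-1,0,0.0025,0,0,0,0,-1,0,0.0025,0,0,0,0,-1,0,0.0025,0,0,0,0,-1,0,0.0025,0,0,0,0,-1,0,0.0025,0,0,0,0]}}

```text
clock: 29.42
tcp_pos: [0.5361, 0.0553, 0.1253]
orientation: [0.002, 1.0, 0.008, 0.007]
wrist_force: [-0.0, 1.0, 1.2]
finger_gap: 0.0148
```

```bash
python3 -c "
from h import *
tip()"
```

```text
t 29.43 tcp [0.5361 0.0553 0.1253] yaw x 0.94 z [ 0.0146 -0.0035 -0.9999] F [-0.   1.   1.2] gap 0.0148 q [-0.04  0.3  -0.27  0.99 -0.    1.51]
tip [0.5374 0.0551 0.0014] bracket mm [20.4 20.6] press mm 3.6
```

Call:
{"fn": "carry_out", "kwargs": {"moves": [-1,-0.0003,0.0025,0,0,0,0,-1,-0.0002,0.0025,0,0,0,0,-1,-0.0002,0.0025,0,0,0,0,-1,0,0.0025,0,0,0,0,-1,0,0.0025,0,0,0,0]}}

```text
clock: 30.05
tcp_pos: [0.5356, 0.0418, 0.1253]
orientation: [0.002, 1.0, 0.008, 0.007]
wrist_force: [1.1, 1.4, 0.6]
finger_gap: 0.0153
```

```bash
python3 -c "
from h import *
tip()"
```

```text
t 30.05 tcp [0.5356 0.0418 0.1253] yaw x 0.93 z [ 0.0147 -0.0035 -0.9999] F [1.1 1.4 0.6] gap 0.0153 q [-0.07  0.29 -0.28  0.99 -0.    1.48]
tip [0.5369 0.0416 0.0014] bracket mm [33.9 19.7] press mm 3.6
```

Call:
{"fn": "carry_out", "kwargs": {"moves": [-1,0.0001,0.0025,0,0,0,0,-1,0.0001,0.0023,0,0,0,0,-1,0,0.001,0,0,0,0,-1,-0.0019,0.0016,0,0,0,0,-1,-0.0019,0.0016,0,0,0,0]}}

```text
clock: 30.68
tcp_pos: [0.5326, 0.0319, 0.1255]
orientation: [0.002, 1.0, 0.008, 0.008]
wrist_force: [0.4, 0.3, 0.1]
finger_gap: 0.0153
```

```bash
python3 -c "
from h import *
tip()"
```

```text
t 30.68 tcp [0.5326 0.0319 0.1255] yaw x 0.93 z [ 0.0158 -0.0039 -0.9999] F [0.4 0.3 0.1] gap 0.0153 q [-0.09  0.29 -0.29  0.98 -0.    1.47]
tip [0.534  0.0316 0.0016] bracket mm [43.7 16.4] press mm 3.4
```

Call:
{"fn": "carry_out", "kwargs": {"moves": [-1,-0.002,0.0015,0,0,0,0,-1,-0.002,0.0016,0.0001,0,0,0,-1,-0.0019,0.0016,0,0,0,0,-1,-0.0019,0.0016,0.0001,0,0,0,-1,-0.0019,0.0016,0,0,0,0]}}

```text
clock: 31.3
tcp_pos: [0.5226, 0.0232, 0.1254]
orientation: [0.002, 1.0, 0.008, 0.008]
wrist_force: [1.3, 0.1, 0.1]
finger_gap: 0.0149
```

```bash
python3 -c "
from h import *
tip()"
```

```text
t 31.3 tcp [0.5226 0.0232 0.1254] yaw x 0.92 z [ 0.0167 -0.0042 -0.9999] F [1.3 0.1 0.1] gap 0.0149 q [-0.11  0.27 -0.31  0.97 -0.    1.45]
tip [0.5241 0.0229 0.0015] bracket mm [52.1  6.2] press mm 3.5
```

Call:
{"fn": "carry_out", "kwargs": {"moves": [-1,-0.002,0.0014,0,0,0,0,-1,-0.002,0.0015,0.0001,0,0,0,-1,-0.0019,0.0016,0,0,0,0,-1,-0.0019,0.0016,0,0,0,0,-1,-0.0019,0.0016,0,0,0,0]}}

```text
clock: 31.92
tcp_pos: [0.5124, 0.0148, 0.1252]
orientation: [0.002, 1.0, 0.008, 0.008]
wrist_force: [0.6, 0.8, 0.0]
finger_gap: 0.0153
```

```bash
python3 -c "
from h import *
tip()"
```

```text
t 31.93 tcp [0.5124 0.0148 0.1252] yaw x 0.93 z [ 0.0169 -0.0042 -0.9998] F [0.6 0.8 0. ] gap 0.0153 q [-0.13  0.25 -0.34  0.97 -0.    1.43]
tip [0.5139 0.0145 0.0013] bracket mm [60.2 -4.2] press mm 3.7
```

Call:
{"fn": "carry_out", "kwargs": {"moves": [-1,-0.0018,0.0016,0,0,0,0,-1,-0.0018,0.0016,0,0,0,0,-1,-0.0019,0.0016,0,0,0,0,-1,-0.0019,0.0016,0,0,0,0,-1,-0.0019,0.0016,0,0,0,0]}}

```text
clock: 32.55
tcp_pos: [0.5026, 0.006, 0.1251]
orientation: [0.002, 1.0, 0.008, 0.008]
wrist_force: [0.3, 1.0, 0.7]
finger_gap: 0.0152
```

```bash
python3 -c "
from h import *
tip()"
```

```text
t 32.55 tcp [0.5026 0.006  0.1251] yaw x 0.92 z [ 0.0169 -0.0041 -0.9998] F [0.3 1.  0.7] gap 0.0152 q [-0.15  0.23 -0.36  0.96 -0.    1.41]
tip [0.5041 0.0058 0.0012] bracket mm [ 68.6 -14.3] press mm 3.8
```

Call:
{"fn": "carry_out", "kwargs": {"moves": [-1,-0.0019,0.0017,0,0,0,0,-1,-0.0018,0.0017,0,0,0,0,-1,-0.0006,0.0005,0,0,0,0,-1,0,0,0,0,0,0,-1,0,0,0,0,0,0]}}

```text
clock: 33.17
tcp_pos: [0.4978, 0.0017, 0.125]
orientation: [0.002, 1.0, 0.008, 0.008]
wrist_force: [0.6, 0.9, -0.1]
finger_gap: 0.0152
```

```bash
python3 -c "
from h import *
tip()
q=ori(1)*R.from_rotvec([-.3,.6,0],degrees=True)
print(q.as_matrix()[:,2])
plan([((.505,.0,.20),q,.03),((.51,-.06,.25),q,.045),((.522,-.423,.25),q,.048)])"
```

```text
t 33.17 tcp [0.4978 0.0017 0.125 ] yaw x 0.91 z [ 0.0165 -0.0042 -0.9999] F [ 0.6  0.9 -0.1] gap 0.0152 q [-0.16  0.22 -0.38  0.96 -0.    1.4 ]
tip [0.4992 0.0014 0.0011] bracket mm [ 72.8 -19.3] press mm 3.9
[ 0.01056152 -0.00505231 -0.99993146]
 call 0
    0.003, 0.001, -0.025, 0, 0, 0
    0.003, 0.001, -0.025, 0, 0, 0
    0.002, 0, -0.025, 0, 0, 0
  -- wp
    0.003, 0.03, -0.025, 0, 0, 0
    0.002, 0.03, -0.025, 0, 0, 0
  -- wp
 call 1
    0.001, 0.045, 0, 0, 0, 0
    0.001, 0.046, 0, 0, 0, 0
    0.001, 0.045, 0, 0, 0, 0
    0.001, 0.046, 0, 0, 0, 0
    0.001, 0.045, 0.001, 0, 0, 0
 call 2
    0.001, 0.046, 0, 0, 0, 0
    0, 0.045, 0.001, 0, 0, 0
    0.001, 0.046, 0, 0, 0, 0
  -- wp
rows 13
```

Far end reached: tip at (72.8, -19.3) mm against (72, -18), pressed throughout. Lift and return the probe.

Call:
{"fn": "carry_out", "kwargs": {"moves": [-1,0.003,0.001,-0.025,0,0,0,-1,0.003,0.001,-0.025,0,0,0,-1,0.002,0,-0.025,0,0,0,-1,0.003,0.03,-0.025,0,0,0,-1,0.002,0.03,-0.025,0,0,0]}}

```text
clock: 33.8
tcp_pos: [0.506, -0.0591, 0.2494]
orientation: [0.002, 1.0, 0.01, 0.002]
wrist_force: [-0.3, 0.2, -0.9]
finger_gap: 0.0153
```

Call:
{"fn": "carry_out", "kwargs": {"moves": [-1,0.001,0.045,0,0,0,0,-1,0.001,0.046,0,0,0,0,-1,0.001,0.045,0,0,0,0,-1,0.001,0.046,0,0,0,0,-1,0.001,0.045,0.001,0,0,0]}}

```text
clock: 34.42
tcp_pos: [0.5152, -0.2918, 0.2506]
orientation: [0.003, 1.0, 0.012, 0.001]
wrist_force: [1.3, -0.8, -0.5]
finger_gap: 0.0152
```

Call:
{"fn": "carry_out", "kwargs": {"moves": [-1,0.001,0.046,0,0,0,0,-1,0,0.045,0.001,0,0,0,-1,0.001,0.02,0,0,0,0,-1,0,0,0,0,0,0,-1,0,0,0,0,0,0]}}

```text
clock: 35.05
tcp_pos: [0.5168, -0.4086, 0.2453]
orientation: [0.0, 1.0, 0.009, -0.002]
wrist_force: [0.2, 0.2, -1.0]
finger_gap: 0.0148
```

```bash
python3 -c "
from h import *
st()
q=ori(1)*R.from_rotvec([-.3,.6,0],degrees=True)
plan([((.522,-.423,.22),q,.03)],nd=4)"
```

```text
t 35.05 tcp [ 0.5168 -0.4086  0.2453] yaw x 1.07 z [-0.0049 -0.001  -1.    ] F [ 0.2  0.2 -1. ] gap 0.0148 q [-0.79  0.49  0.31  1.4  -0.    0.76]
 call 0
    0.0051, 0.0145, 0.0253, -0.2, 0.9, 0.1
  -- wp
rows 1
```

Call:
{"fn": "carry_out", "kwargs": {"moves": [-1,0.005,0.0145,0.012,-0.2,0.9,0,-1,0,0,0.012,0,0,0,-1,0,0,0,0,0,0,-1,0,0,0,0,0,0,-1,0,0,0,0,0,0]}}

```text
clock: 35.67
tcp_pos: [0.5228, -0.4206, 0.2197]
orientation: [0.002, 1.0, 0.011, 0.005]
wrist_force: [-0.3, -0.1, -0.6]
finger_gap: 0.0148
```

```bash
python3 -c "
from h import *
s,m=st();im=pic('wrist','w14.png');C=cam('wrist',s)
g=cv2.cvtColor(im,cv2.COLOR_RGB2GRAY)
p=proj(C,[(.5201,-.4226,.065)])[0];print(p)
print(g[int(p[1])-16:int(p[1])+16:2,int(p[0])-24:int(p[0])+26:2])
q=ori(1)*R.from_rotvec([-.3,.6,0],degrees=True)
plan([((.5218,-.423,.19),q,.03)],nd=4)"
```

```text
t 35.67 tcp [ 0.5228 -0.4206  0.2197] yaw x 1.28 z [ 0.011  -0.0033 -0.9999] F [-0.3 -0.1 -0.6] gap 0.0148 q [-0.8   0.5   0.28  1.33  0.01  0.75]
[269.89733221 192.31894751]
[[162 159 130 160 159 158 157 157 158 158 158 158 157 155 155 156 157 157
  156 155 155 154 153 154 140]
 [162 158 159 159 160 159 157 156 156 157 159 158 157 156 156 155 156 157
  155 156 154 154 153 153 153]
 [165 136 157 159 158 158 158 157 156 157 157 158 158 155 155 155 155 155
  156 156 154 154 154 153 153]
 [163 145 158 159 159 159 158 158 156 157 150 134 133 131 143 154 155 155
  156 156 156 154 154 153 153]
 [161 156 155 156 159 158 159 158 155 131 110  93  87  87  96 136 145 154
  155 157 156 155 154 153  87]
 [138 157 156 156 158 158 158 159 113  82  83  86  86  87  87  81 125 142
  154 155 156 143 140  87  87]
 [145 158 157 154 156 157 158 132  88  75  74  76  79  81  78  92  94 134
  153 154 142  87  89  87  87]
 [157 157 157 156 155 156 159 114  73  75  76  76  77  77  80  90  95 110
  144 141  85  87  88  87  87]
 [157 158 156 156 155 154 156 116  75  74  75  76  76  76  88  91  92  94
  128  86  86  85  88  87  87]
 [159 159 156 155 156 155 156 116  73  73  75  74  77  77  87  90  88  97
  102  85  86  85  86  86  87]
 [159 159 157 156 156 156 154  91  73  75  76  76  76  83  88  87  76  81
  136  86  86  85  85  86  88]
 [156 158 158 156 157 156 156 124 102  75  75  77  77  83  86  87  78  81
   84  84  85  85  86  84  87]
 [155 157 157 157 156 157 154 154  96 105  78  74  89  96  98  97 100  89
   86  86  84  85  85  86  85]
 [157 156 157 157 158 156 156 155 155  97 128 102 113  96  99  97  98 101
   94  86  86  84  86  85  88]
 [158 156 157 157 156 157 156 156 153 155 136 115 108 108 101  97  95  99
   99  88  85  85  86  85  89]
 [157 157 156 155 157 157 155 155 155 129 110 112 127 135 161 153 130 126
  109 101  94  87  85  87  91]]
 call 0
    -0.0014, 0.0022, 0.0298, -0.1, 0, 0.3
  -- wp
rows 1
```

Call:
{"fn": "carry_out", "kwargs": {"moves": [-1,-0.0025,0.0018,0.012,0,0,0,-1,0,0,0.012,0,0,0,-1,0,0,0,0,0,0,-1,0,0,0,0,0,0,-1,0,0,0,0,0,0]}}

```text
clock: 36.35
tcp_pos: [0.5204, -0.4227, 0.194]
orientation: [0.002, 1.0, 0.011, 0.006]
wrist_force: [-0.3, -0.5, 0.2]
finger_gap: 0.0152
```

```bash
python3 -c "
from h import *
s,m=st()
q=ori(1)*R.from_rotvec([-.3,.6,0],degrees=True)
plan([((.5203,-.4224,.16),q,.02)],nd=4)"
```

```text
t 36.35 tcp [ 0.5204 -0.4227  0.194 ] yaw x 1.28 z [ 0.0111 -0.0034 -0.9999] F [-0.3 -0.5  0.2] gap 0.0152 q [-0.8   0.51  0.22  1.27  0.01  0.74]
 call 0
    -0.0002, -0.0002, 0.017, 0, 0, 0.1
    -0.0003, -0.0002, 0.017, -0.1, 0, 0.2
  -- wp
rows 2
```

Call:
{"fn": "carry_out", "kwargs": {"moves": [-1,-0.0002,0,0.01,0,0,0,-1,-0.0002,0,0.008,0,0,0,-1,0,0,0.008,0,0,0,-1,0,0,0,0,0,0,-1,0,0,0,0,0,0]}}

```text
clock: 36.98
tcp_pos: [0.5203, -0.4227, 0.166]
orientation: [0.002, 1.0, 0.011, 0.006]
wrist_force: [-1.4, -0.5, 0.1]
finger_gap: 0.0155
```

```bash
python3 -c "
from h import *
s,m=st()"
```

```text
t 36.98 tcp [ 0.5203 -0.4227  0.166 ] yaw x 1.28 z [ 0.0111 -0.0033 -0.9999] F [-1.4 -0.5  0.1] gap 0.0155 q [-0.8   0.52  0.17  1.21  0.01  0.74]
```

Call:
{"fn": "carry_out", "kwargs": {"moves": [-1,0,0,0.008,0,0,0,-1,0,0,0.008,0,0,0,-1,0,0,0.008,0,0,0,-1,0,0,0.003,0,0,0,-1,0,0,0,0,0,0]}}

```text
clock: 37.6
tcp_pos: [0.5207, -0.4228, 0.1371]
orientation: [0.002, 1.0, 0.011, 0.006]
wrist_force: [-1.0, -0.8, -1.4]
finger_gap: 0.0152
```

```bash
python3 -c "
from h import *
s,m=st()"
```

```text
t 37.6 tcp [ 0.5207 -0.4228  0.1371] yaw x 1.28 z [ 0.0111 -0.0033 -0.9999] F [-1.  -0.8 -1.4] gap 0.0152 q [-0.8   0.53  0.12  1.15  0.01  0.74]
```

Call:
{"fn": "carry_out", "kwargs": {"moves": [-1,0,0,0.002,0,0,0,-1,0,0,0.001,0,0,0,-1,0,0,0,0,0,0,0,0,0,0,0,0,0,0.2,0,0,0,0,0,0]}}

```text
clock: 38.22
tcp_pos: [0.5212, -0.4234, 0.1351]
orientation: [0.003, 1.0, 0.011, 0.006]
wrist_force: [-0.9, 0.9, -0.2]
finger_gap: 0.0504
```

Call:
{"fn": "carry_out", "kwargs": {"moves": [0.5,0,0,0,0,0,0,0.5,0,0,0,0,0,0,0.5,0,0,-0.03,0,0,0,0.5,0,0,-0.045,0,0,0,0.5,0,0,-0.045,0,0,0]}}

```text
clock: 38.85
tcp_pos: [0.5179, -0.4211, 0.2531]
orientation: [-0.001, 1.0, 0.011, 0.003]
wrist_force: [1.0, 0.1, -0.1]
finger_gap: 0.0639
```

```bash
python3 - <<'E'
from h import *
s,m=st()
a=pic('scene','s7.png');b=pic('side','s8.png')
# barrel & collar check vs initial pictures around probe
a0=cv2.imread('pics/scene0.png')[:,:,::-1];b0=cv2.imread('pics/side0.png')[:,:,::-1]
def dark(im,r): 
    y0,y1,x0,x1=r;k=(im[y0:y1,x0:x1].max(2)<40);ys,xs=np.nonzero(k);return len(xs),np.round([xs.mean()+x0,ys.mean()+y0,ys.min()+y0,ys.max()+y0],1)
for i in (a0,a): print('scene',dark(i,(140,180,140,175)))
for i in (b0,b): print('side',dark(i,(300,352,330,360)))
plan([((.51,-.05,.26),ori(1),.05),((.508,.20,.24),ori(1),.05)])
E
```

```text
t 38.85 tcp [ 0.5179 -0.4211  0.2531] yaw x 1.27 z [ 0.006  0.002 -1.   ] F [ 1.   0.1 -0.1] gap 0.0639 q [-0.81  0.5   0.35  1.42  0.01  0.74]
scene (68, array([153.2, 160.9, 150. , 173. ]))
scene (67, array([152.8, 161. , 149. , 173. ]))
side (237, array([344.3, 327.9, 309. , 348. ]))
side (260, array([345. , 327.4, 308. , 347. ]))
 call 0
    0, -0.047, 0, 0, 0, 0
    0, -0.047, -0.001, 0, 0, 0
    0, -0.047, 0, 0, 0, 0
    0, -0.046, -0.001, 0, 0, 0
    0, -0.047, 0, 0, 0, 0
 call 1
    0, -0.046, -0.001, 0, 0, 0
    -0.001, -0.047, 0, 0, 0, 0
    0, -0.046, -0.001, 0, -1, 0
  -- wp
    0.001, -0.042, 0.003, 0, 0, 0
    0, -0.042, 0.003, 0, 0, 0
 call 2
    0.001, -0.042, 0.003, 0, 0, 0
    0, -0.041, 0.003, 0, 0, 0
    0.001, -0.042, 0.003, 0, 0, 0
    0, -0.041, 0.004, 0, 0, 0
  -- wp
rows 14
```

The probe stands as it did at the start (barrel centroids within 1 px). Next the release lever, with the fingers shut.

Call:
{"fn": "carry_out", "kwargs": {"moves": [-0.5,0,-0.047,0,0,0,0,-0.5,0,-0.047,-0.001,0,0,0,-1,0,-0.047,0,0,0,0,-1,0,-0.046,-0.001,0,0,0,-1,0,-0.047,0,0,0,0]}}

```text
clock: 39.58
tcp_pos: [0.5147, -0.1867, 0.2568]
orientation: [0.004, 1.0, 0.008, 0.007]
wrist_force: [1.1, 0.4, 0.1]
finger_gap: -0.0002
```

Call:
{"fn": "carry_out", "kwargs": {"moves": [-1,0,-0.046,-0.001,0,0,0,-1,-0.001,-0.047,0,0,0,0,-1,0,-0.046,0,0,0,0,-1,0,-0.045,0.002,0,0,0,-1,0,-0.045,0.002,0,0,0]}}

```text
clock: 40.2
tcp_pos: [0.5085, 0.0499, 0.2507]
orientation: [0.003, 1.0, 0.008, 0.008]
wrist_force: [0.8, 0.2, 0.5]
finger_gap: 0.0002
```

Call:
{"fn": "carry_out", "kwargs": {"moves": [-1,0,-0.045,0.002,0,0,0,-1,0,-0.045,0.002,0,0,0,-1,0,-0.045,0.002,0,0,0,-1,0,-0.04,0.002,0,0,0,-1,0,0,0,0,0,0]}}

```text
clock: 40.83
tcp_pos: [0.504, 0.2333, 0.2392]
orientation: [0.003, 1.0, 0.01, 0.008]
wrist_force: [-0.3, -0.2, -0.6]
finger_gap: -0.0002
```

```bash
python3 - <<'E'
from h import *
s,m=st();im=pic('wrist','w15.png');C=cam('wrist',s)
print('exp',proj(C,[(.5162,.0748,.005),(.5063,.3872,.11)]))
plan([((.507,.33,.19),ori(1.8),.045),((.507,.364,.15),ori(1.8),.03)])
E
```

```text
t 40.83 tcp [0.504  0.2333 0.2392] yaw x 1.14 z [ 0.0157 -0.0067 -0.9999] F [-0.3 -0.2 -0.6] gap -0.0002 q [ 0.29  0.27 -0.03  1.27 -0.01  1.85]
exp [[278.23558761 283.20821916]
 [278.87037311   3.07155568]]
 call 0
    0.001, -0.033, 0.016, 0, 0, 0
    0.002, -0.033, 0.016, 0, 0, 0
    0.001, -0.032, 0.017, 0, -1, -1
  -- wp
    0.001, -0.017, 0.02, 0, 0, 0
    0, -0.017, 0.019, 0, 0, 0
  -- wp
rows 5
```

Call:
{"fn": "carry_out", "kwargs": {"moves": [-1,0.001,-0.033,0.016,0,0,0,-1,0.001,-0.033,0.016,0,0,0,-1,0.001,-0.03,0.016,0,-0.9,-0.6,-1,0.001,-0.008,0.01,0,0,0,-1,0,0,0,0,0,0]}}

```text
clock: 41.5
tcp_pos: [0.509, 0.3317, 0.1791]
orientation: [0.005, 1.0, 0.011, 0.0]
wrist_force: [1.0, -0.1, 0.8]
finger_gap: -0.0
```

```bash
python3 - <<'E'
from h import *
s,m=st();im=pic('wrist','w16.png');C=cam('wrist',s)
print('exp lever edges',proj(C,[(.4883,.3832,.11),(.5243,.3832,.11),(.4883,.3912,.11),(.5243,.3912,.11)]))
g=cv2.cvtColor(im,cv2.COLOR_RGB2GRAY);p=proj(C,[(.5063,.3872,.11)])[0]
print('col',g[int(p[1])-24:int(p[1])+26:1,int(p[0])],p); print('row',g[int(p[1]),int(p[0])-50:int(p[0])+50:2])
plan([((.507,.362,.10),ori(1.8),.03)])
E
```

```text
t 41.5 tcp [0.509  0.3317 0.1791] yaw x 1.21 z [ 9.000e-04 -1.020e-02 -9.999e-01] F [ 1.  -0.1  0.8] gap -0.0 q [ 0.45  0.4   0.02  1.19 -0.01  2.  ]
exp lever edges [[244.66282223 148.62476137]
 [298.59492992 149.80832815]
 [244.55286419 136.40277615]
 [299.16132128 137.61426225]]
col [104 104 103 103 102 101 101 103 102 115 162 150 120 121 124 123 124 136
 170 188 200 211 219 226 235 243 242 236 229 221 217 209 197 182 156 111
  99 100 100  99  98  99  92  59  59  60  60  58  60  59] [271.75638735 143.14238261]
row [180 184 187 188 188 188 191 185 181  92  99  97 233 234 234 235 234 235
 234 234 235 235 235 235 235 235 235 235 235 236 235 236 235 235 235 235
 235 235 235 233  62  63  64  74 106 108 109 109 110 113]
 call 0
    -0.001, -0.01, 0.026, 0, 0, 0
    0, -0.011, 0.027, 0, 0, 0
    -0.001, -0.01, 0.026, 1, 0, -1
  -- wp
rows 3
```

Call:
{"fn": "carry_out", "kwargs": {"moves": [-1,-0.001,-0.009,0.025,0,0,0,-1,0,-0.009,0.025,0,0,0,-1,0,-0.006,0.024,-0.5,0,0,-1,0,0,0,0,0,0,-1,0,0,0,0,0,0]}}

```text
clock: 42.18
tcp_pos: [0.5121, 0.3499, 0.1103]
orientation: [0.008, 1.0, 0.006, 0.005]
wrist_force: [0.8, -0.2, -0.5]
finger_gap: -0.0001
```

```bash
python3 - <<'E'
from h import *
s,m=st()
E
```

```text
t 42.17 tcp [0.5121 0.3499 0.1103] yaw x 0.73 z [ 0.0101 -0.0167 -0.9998] F [ 0.8 -0.2 -0.5] gap -0.0001 q [ 0.48  0.47 -0.06  1.05 -0.02  2.04]
```

Call:
{"fn": "carry_out", "kwargs": {"moves": [-1,-0.004,0,0.01,1,-0.5,0,-1,-0.001,-0.01,0,0,0,0,-1,0,-0.01,0,0,0,0,-1,0,-0.008,0,0,0,0,-1,0,-0.006,0,0,0,0]}}

```text
clock: 42.8
tcp_pos: [0.5078, 0.3841, 0.1025]
orientation: [-0.0, 1.0, 0.005, 0.002]
wrist_force: [1.2, -6.4, -0.8]
finger_gap: -0.0004
```

```bash
python3 - <<'E'
from h import *
s,m=st()
E
```

```text
t 42.8 tcp [0.5078 0.3841 0.1025] yaw x 0.61 z [ 4.1e-03  6.0e-04 -1.0e+00] F [ 1.2 -6.4 -0.8] gap -0.0004 q [ 0.52  0.5  -0.03  1.04 -0.    2.08]
```

Call:
{"fn": "carry_out", "kwargs": {"moves": [-1,0,-0.006,0,0,0,0,-1,0,-0.005,0,0,0,0,-1,0,-0.005,0,0,0,0,-1,0,0,0,0,0,0,-1,0,0,0,0,0,0]}}

```text
clock: 43.42
tcp_pos: [0.5075, 0.3953, 0.1004]
orientation: [0.007, 1.0, 0.004, 0.001]
wrist_force: [0.8, -2.6, 0.8]
finger_gap: -0.0002
```

```bash
python3 - <<'E'
from h import *
s,m=st()
im=pic('wrist','w17.png')
E
```

```text
t 43.42 tcp [0.5075 0.3953 0.1004] yaw x 0.47 z [ 0.0029 -0.015  -0.9999] F [ 0.8 -2.6  0.8] gap -0.0002 q [ 0.54  0.52  0.    1.06 -0.01  2.11]
```

Call:
{"fn": "carry_out", "kwargs": {"moves": [-1,0,-0.005,0,0.8,0,0,-1,0,0,0,0,0,0,-1,0,0.015,0,0,0,0,-1,0,0.02,0,0,0,0,-1,0,0.015,-0.02,0,0,0]}}

```text
clock: 44.1
tcp_pos: [0.5067, 0.3485, 0.1199]
orientation: [-0.0, 1.0, 0.005, 0.0]
wrist_force: [-1.0, 0.1, 0.3]
finger_gap: 0.0001
```

Call:
{"fn": "carry_out", "kwargs": {"moves": [-1,0,0.02,-0.045,0,0,0,-1,0,0.05,-0.02,0,0,0,-1,0,0.05,0,0,0,0,-1,0,0.05,0,0,0,0,-1,0,0,0,0,0,0]}}

```text
clock: 44.72
tcp_pos: [0.5109, 0.1703, 0.1966]
orientation: [-0.003, 1.0, 0.003, 0.007]
wrist_force: [0.2, -0.3, 0.4]
finger_gap: -0.0001
```

```bash
python3 - <<'E'
from h import *
import pickle
s,m=st();im=pic('wrist','w18.png');pickle.dump(s,open('w18.pkl','wb'));C=cam('wrist',s)
cv2.imwrite('pics/w18b.png',cv2.resize(im,(800,600),interpolation=2)[:,:,::-1])
print('exp',proj(C,[(.5162,.0748,.005),(.5136,.1573,.05)])/.7)
E
```

```text
t 44.73 tcp [0.5109 0.1703 0.1966] yaw x 0.4 z [ 0.0142  0.0062 -0.9999] F [ 0.2 -0.3  0.4] gap -0.0001 q [ 0.17  0.25 -0.15  1.15  0.    1.73]
exp [[394.14837954 371.69094284]
 [392.60247369 295.38181895]]
```

View pics/w18b.png

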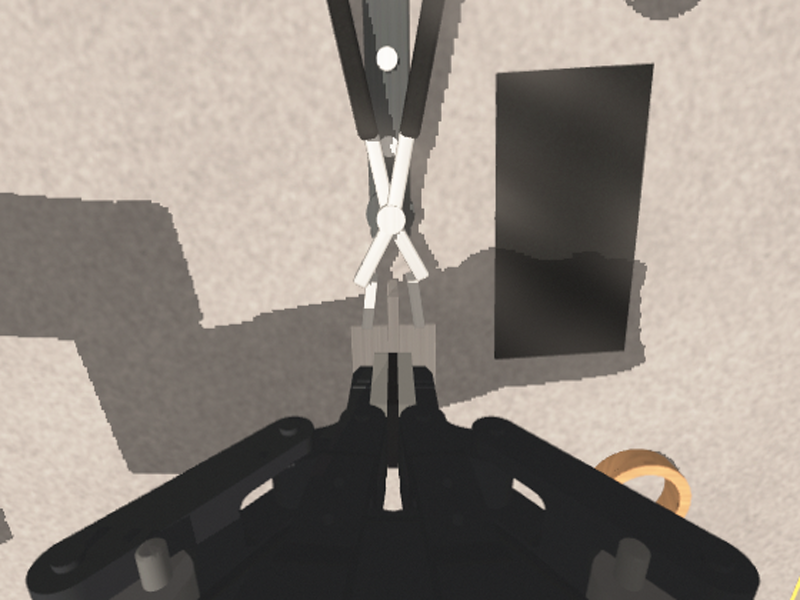

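The jaws are open (handles spread, pads at (369,300) and (417,300)). The bracket's plate rear edge is at row 325, from x 352 to 435. I check its pose numerically.

```bash
python3 - <<'E'
from h import *
import pickle
C=cam('wrist',pickle.load(open('w18.pkl','rb')));k=.7
print('plate rear corners',onz(C,np.array([[352,325],[435,325]])*k,.005))
print('fin rear top',onz(C,np.array([[392.5,281],[392.5,295]])*k,.05), 'bottom',onz(C,np.array([[392.5,281]])*k,.0))
print('mat',np.round(onz(C,np.array([[496,73],[653,64],[624,350],[495,359]])*k,.003)[:,:2],4).tolist())
im=cv2.cvtColor(cv2.imread('pics/w18.png'),cv2.COLOR_BGR2GRAY)
print(im[188:250:2,266:286:1])
E
```

```text
plate rear corners [[0.48139638 0.11724786 0.005     ]
 [0.54926503 0.11741184 0.005     ]]
fin rear top [[0.51344815 0.16759491 0.05      ]
 [0.51352726 0.1575759  0.05      ]] bottom [[0.51425145 0.15329759 0.        ]]
mat [[0.5851, 0.305], [0.6949, 0.3126], [0.7113, 0.094], [0.6017, 0.0857]]
[[113 111 113 113 114 114 114 201 199 198 195 194 198 200 204 205 208 207
  206 204]
 [115 112 112 112 113 114 113 114 113 200 200 201 204 208 207 207 204 205
  192 180]
 [116 115 112 114 116 114 116 114 113 202 205 209 209 210 207 206 115 116
  152 141]
 [114 113 113 115 115 114 114 113 113 189 191 193 192 208 209 208 116 116
  134 141]
 [113 113 112 114 113 121 125 137 136 136 135 127 112 185 186 187 114 114
  116 158]
 [112 111 113 114 115 137 139 136 135 136 134 133 113 113 114 115 114 116
  118 137]
 [114 114 115 115 114 151 136 138 136 136 134 128 118 115 114 115 114 115
  115 130]
 [114 114 114 112 111 152 139 138 136 127 126 126 120 115 115 115 115 116
  116 115]
 [112 112 112 113 113 148 135 133 124 126 126 128 124 118 118 118 117 117
  115 115]
 [112 111 111 112 116 147 130 128 128 
[... 1132 characters left out ...]
 142 143
  143 144]
 [142 140 143 143 143 134 144 143 142 142 140 141 141 134 146 145 141 143
  142 145]
 [142 140 142 143 144 132 144 143 145 141 141 141 144 136 147 145 144 144
  143 145]
 [143 141 141 144 144 136 145 144 143 142 141 141 143 137 147 145 143 143
  142 145]
 [142 139 142 144 145 144 143 144 143 143 141 141 143 137 147 145 144 144
  143 145]
 [144 140 142 144 143 143 143 144 142 143 141 141 144 137 146 147 143 143
  142 143]
 [143 140 142 144 143 144 141 143 144 144 141 142 143 139 147 146 143 143
  142 144]
 [137 134 136 138 137 133 123 126 125 126 124 123 131 132 140 139 138 136
  136 137]
 [127 127 127 127 128 103  33  30  30  32  31  30  96 118 117 118 118 118
  118 117]]
```

The bracket stayed put (rear edge y 0.117, expected 0.118), and the mat is centred at (0.6486, 0.1997), yaw -85.6°. Regrasp.

```bash
python3 - <<'E'
from h import *
plan([((.5155,.0955,.14),ori(1.9),.035),((.5155,.0955,.07),ori(1.9),.025)],nd=4)
E
```

```text
call 0
    0.001, 0.0255, 0.0188, -0.1, -0.3, -0.5
    0.0008, 0.0255, 0.0188, -0.1, -0.3, -0.5
    0.0007, 0.0255, 0.0188, -0.2, -0.3, -0.4
  -- wp
    0, 0, 0.0233, 0, 0, 0
    0, 0, 0.0233, 0, 0, 0
 call 1
    0.0001, 0, 0.0234, 0, 0, 0
  -- wp
rows 6
```

Call:
{"fn": "carry_out", "kwargs": {"moves": [0.2,0.001,0.0255,0.0185,0,-0.3,-0.5,0.2,0.001,0.0255,0.0185,-0.3,-0.3,-0.5,0.2,0.001,0.0245,0.0185,0,-0.2,-0.4,0.2,0,0,0,0,0,0,0.2,0,0,0,0,0,0]}}

```text
clock: 45.4
tcp_pos: [0.5183, 0.0995, 0.1442]
orientation: [-0.003, 1.0, 0.019, 0.004]
wrist_force: [-0.4, -0.3, -0.3]
finger_gap: 0.0513
```

```bash
python3 - <<'E'
from h import *
st()
plan([((.5155,.0955,.045),ori(1.9),.025)],nd=4)
E
```

```text
t 45.4 tcp [0.5183 0.0995 0.1442] yaw x 2.22 z [ 0.0083  0.0061 -0.9999] F [-0.4 -0.3 -0.3] gap 0.0513 q [ 0.03  0.27 -0.26  1.03  0.01  1.57]
 call 0
    -0.001, 0.0011, 0.0248, -0.1, -0.1, 0.1
    -0.0009, 0.0011, 0.0248, -0.1, -0.1, 0.1
    -0.0009, 0.001, 0.0248, -0.1, -0.1, 0.1
    -0.0008, 0.001, 0.0248, 0, -0.2, 0
  -- wp
rows 4
```

Call:
{"fn": "carry_out", "kwargs": {"moves": [0.2,-0.0015,0.001,0.025,-0.3,-0.5,0,0.2,-0.001,0.001,0.025,0,0,0,0.2,-0.001,0.001,0.025,0,0,0,0.2,-0.001,0.001,0.022,0,0,0,0.2,0,0,0,0,0,0]}}

```text
clock: 46.02
tcp_pos: [0.5186, 0.1024, 0.0508]
orientation: [-0.002, 1.0, 0.024, 0.005]
wrist_force: [-0.7, 0.2, 0.0]
finger_gap: 0.0514
```

```bash
python3 - <<'E'
from h import *
st()
E
```

```text
t 46.02 tcp [0.5186 0.1024 0.0508] yaw x 2.7 z [ 0.0102  0.0033 -0.9999] F [-0.7  0.2  0. ] gap 0.0514 q [ 0.04  0.36 -0.39  0.81  0.    1.57]
```

Call:
{"fn": "carry_out", "kwargs": {"moves": [0.2,-0.004,0.006,0.005,0,-0.5,0.8,0.2,0,0,0.006,0,0,0,0.2,0,0,0,0,0,0,0.2,0,0,0,0,0,0,0.2,0,0,0,0,0,0], "squeeze": 50}}

```text
clock: 46.65
tcp_pos: [0.5177, 0.0971, 0.0429]
orientation: [-0.002, 1.0, 0.017, 0.004]
wrist_force: [0.8, 0.3, -0.3]
finger_gap: 0.0513
```

```bash
python3 - <<'E'
from h import *
st()
E
```

```text
t 46.65 tcp [0.5177 0.0971 0.0429] yaw x 1.92 z [ 0.0072  0.0036 -1.    ] F [ 0.8  0.3 -0.3] gap 0.0513 q [ 0.03  0.36 -0.41  0.79  0.    1.57]
```

Call:
{"fn": "carry_out", "kwargs": {"moves": [0.2,-0.003,0.001,0.003,0,0,0,0.2,0,0,0,0,0,0,-1,0,0,0,0,0,0,-1,0,0,0,0,0,0,-1,0,0,0,0,0,0]}}

```text
clock: 47.28
tcp_pos: [0.5146, 0.0959, 0.0399]
orientation: [-0.002, 1.0, 0.017, 0.004]
wrist_force: [-0.3, -0.7, 0.2]
finger_gap: 0.0067
```

Call:
{"fn": "carry_out", "kwargs": {"moves": [-1,0,0,0,0,0,0,-1,0,0,0,0,0,0,-1,0,0,0,0,0,0,-1,0,0,0,0,0,0,-1,0,0,0,0,0,0]}}

```text
clock: 47.9
tcp_pos: [0.5146, 0.0959, 0.0399]
orientation: [-0.002, 1.0, 0.017, 0.004]
wrist_force: [-0.8, 0.2, 1.4]
finger_gap: 0.007
```

```bash
python3 - <<'E'
from h import *
import pickle
s,m=st();pickle.dump(s,open('grip2.pkl','wb'))
E
```

```text
t 47.9 tcp [0.5146 0.0959 0.0399] yaw x 1.91 z [ 0.0074  0.0035 -1.    ] F [-0.8  0.2  1.4] gap 0.007 q [ 0.03  0.36 -0.42  0.78  0.    1.57]
```

Call:
{"fn": "carry_out", "kwargs": {"moves": [-1,0,0,-0.015,0,0,0,-1,0,0,-0.025,0,0,0,-1,0,0,-0.025,0,0,0,-1,0,0,-0.025,0,0,0,-1,0,0,0,0,0,0]}}

```text
clock: 48.52
tcp_pos: [0.5127, 0.0956, 0.1341]
orientation: [-0.002, 1.0, 0.017, 0.003]
wrist_force: [-0.4, -0.5, -2.3]
finger_gap: 0.0072
```

```bash
python3 - <<'E'
from h import *
st()
q=ori(4.4)*R.from_rotvec([.2,.4,0],degrees=True)
plan([((.647,.2207,.128),q,.035)],nd=4)
E
```

```text
t 48.52 tcp [0.5127 0.0956 0.1341] yaw x 1.92 z [ 0.0051  0.0037 -1.    ] F [-0.4 -0.5 -2.3] gap 0.0072 q [ 0.03  0.27 -0.29  1.01  0.    1.57]
 call 0
    0.0231, -0.0201, 0.0012, 0, 0, -0.4
    0.0232, -0.0199, 0.0012, 0, 0, -0.4
    0.0233, -0.0198, 0.0012, 0, 0, -0.4
    0.0235, -0.0196, 0.0012, 0, 0, -0.4
    0.0236, -0.0194, 0.0012, 0, 0, -0.4
 call 1
    0.0237, -0.0192, 0.0013, 0, 0.1, -0.5
  -- wp
rows 6
```

Call:
{"fn": "carry_out", "kwargs": {"moves": [-1,0.023,-0.02,0.001,0,0,-0.4,-1,0.023,-0.02,0.001,0,0,-0.4,-1,0.023,-0.02,0.001,0,0,-0.4,-1,0.0235,-0.0195,0.001,0,0,-0.4,-1,0.0235,-0.0195,0.001,0,0,-0.4]}}

```text
clock: 49.15
tcp_pos: [0.6226, 0.201, 0.1249]
orientation: [-0.001, 0.999, 0.033, -0.001]
wrist_force: [0.8, -0.5, -2.2]
finger_gap: 0.007
```

Call:
{"fn": "carry_out", "kwargs": {"moves": [-1,0.02,-0.016,0.001,0,0,-0.4,-1,0,0,0,0,0,0,-1,0,0,0,0,0,0,-1,0,0,0,0,0,0,-1,0,0,0,0,0,0]}}

```text
clock: 49.78
tcp_pos: [0.6392, 0.2185, 0.1182]
orientation: [-0.0, 0.999, 0.037, -0.005]
wrist_force: [0.3, 0.5, -2.3]
finger_gap: 0.0068
```

```bash
python3 - <<'E'
from h import *
st()
q=ori(4.4)*R.from_rotvec([.2,.4,0],degrees=True)
plan([((.647,.2207,.08),q,.025)],nd=4)
E
```

```text
t 49.77 tcp [0.6392 0.2185 0.1182] yaw x 4.25 z [-1.100e-02  3.000e-04 -9.999e-01] F [ 0.3  0.5 -2.3] gap 0.0068 q [0.21 0.57 0.14 1.15 0.   1.71]
 call 0
    0.0042, -0.0008, 0.0191, 0.1, 0.5, -0.1
    0.004, -0.0007, 0.0191, 0, 0.5, 0
  -- wp
rows 2
```

Call:
{"fn": "carry_out", "kwargs": {"moves": [-1,0.004,-0.001,0.018,0,0.5,0,-1,0.004,-0.001,0.018,0,0.5,0,-1,0,0,0.01,0,0,0,-1,0,0,0,0,0,0,-1,0,0,0,0,0,0]}}

```text
clock: 50.4
tcp_pos: [0.647, 0.2197, 0.0738]
orientation: [-0.001, 0.999, 0.036, 0.005]
wrist_force: [-0.2, -0.2, -2.0]
finger_gap: 0.0066
```

```bash
python3 - <<'E'
from h import *
s,m=st()
q=ori(4.4)*R.from_rotvec([.2,.4,0],degrees=True)
plan([((.647,.2207,.05),q,.02)],nd=4)
E
```

```text
t 50.4 tcp [0.647  0.2197 0.0738] yaw x 4.14 z [ 0.0094  0.0021 -1.    ] F [-0.2 -0.2 -2. ] gap 0.0066 q [0.21 0.6  0.07 1.03 0.   1.71]
 call 0
    -0.0001, -0.0005, 0.0119, 0.1, -0.1, -0.1
    -0.0001, -0.0005, 0.0119, 0, 0, -0.2
  -- wp
rows 2
```

Call:
{"fn": "carry_out", "kwargs": {"moves": [-1,0,-0.0005,0.012,0,0,-0.2,-1,0,-0.0005,0.012,0,0,0,-1,0,0,0.003,0,0,0,-1,0,0,0.002,0,0,0,-1,0,0,0,0,0,0]}}

```text
clock: 51.02
tcp_pos: [0.6476, 0.2209, 0.0435]
orientation: [-0.001, 0.999, 0.038, 0.005]
wrist_force: [0.1, -0.1, -2.2]
finger_gap: 0.0072
```

```bash
python3 - <<'E'
from h import *
s,m=st()
E
```

```text
t 51.02 tcp [0.6476 0.2209 0.0435] yaw x 4.36 z [ 0.0103  0.0023 -0.9999] F [ 0.1 -0.1 -2.2] gap 0.0072 q [0.21 0.62 0.04 0.97 0.   1.71]
```

Call:
{"fn": "carry_out", "kwargs": {"moves": [-1,0,0,0.002,0,0,0,-1,0,0,0.0015,0,0,0,-1,0,0,0,0,0,0,-1,0,0,0,0,0,0,-1,0,0,0,0,0,0]}}

```text
clock: 51.65
tcp_pos: [0.6489, 0.2211, 0.0436]
orientation: [-0.001, 0.999, 0.038, 0.007]
wrist_force: [-0.8, 0.3, -3.1]
finger_gap: 0.007
```

```bash
python3 - <<'E'
from h import *
s,m=st()
E
```

```text
t 51.65 tcp [0.6489 0.2211 0.0436] yaw x 4.35 z [ 0.0141  0.0029 -0.9999] F [-0.8  0.3 -3.1] gap 0.007 q [ 0.21  0.62  0.04  0.97 -0.    1.71]
```

Call:
{"fn": "carry_out", "kwargs": {"moves": [-1,-0.001,0,0.002,0,-0.4,0,-1,0,0,0.002,0,0,0,-1,0,0,0,0,0,0,-1,0,0,0,0,0,0,-1,0,0,0,0,0,0]}}

```text
clock: 52.28
tcp_pos: [0.6494, 0.2212, 0.043]
orientation: [-0.001, 0.999, 0.038, 0.005]
wrist_force: [-0.5, -0.8, 0.8]
finger_gap: 0.007
```

```bash
python3 - <<'E'
from h import *
s,m=st()
F=[]
for i in range(4): pic('scene'); F.append(env.get_state()['wrist_force'])
print(np.mean(F,0))
E
```

```text
t 52.27 tcp [0.6494 0.2212 0.043 ] yaw x 4.35 z [ 0.0102  0.0029 -0.9999] F [-0.5 -0.8  0.8] gap 0.007 q [0.21 0.63 0.04 0.97 0.   1.71]
[-0.00641799  0.08903063 -0.10310492]
```

Call:
{"fn": "carry_out", "kwargs": {"moves": [-0.6,0,0,0,0,0,0,0.1,0,0,0,0,0,0,0.1,0,0,0,0,0,0,0.1,0,0,-0.02,0,0,0,0.1,0,0,-0.04,0,0,0]}}

```text
clock: 53.1
tcp_pos: [0.6462, 0.2204, 0.0999]
orientation: [-0.001, 0.999, 0.038, 0.001]
wrist_force: [1.1, -0.0, -0.1]
finger_gap: 0.0471
```

Call:
{"fn": "carry_out", "kwargs": {"moves": [0.1,0,-0.02,-0.045,0,0,0,0.1,0,-0.02,-0.04,0,0,0,0.1,0,0,0,0,0,0,0.1,0,0,0,0,0,0,0.1,0,0,0,0,0,0]}}

```text
clock: 53.72
tcp_pos: [0.644, 0.2607, 0.1898]
orientation: [-0.001, 0.999, 0.037, 0.004]
wrist_force: [-0.5, -0.2, 0.1]
finger_gap: 0.0471
```

```bash
python3 - <<'E'
from h import *
import pickle
s,m=st();im=pic('wrist','w20.png');pickle.dump(s,open('w20.pkl','wb'));C=cam('wrist',s)
# mat: dark low-saturation region; plate: brighter inside
g=cv2.cvtColor(im,cv2.COLOR_RGB2GRAY)
o=np.array([.651,.2002]);yaw=np.radians(-85.65);bx=np.array([np.cos(yaw),np.sin(yaw)]);by=np.array([-bx[1],bx[0]])
def px(a,b,z): return proj(C,[np.r_[o+bx*a+by*b,z]])[0]
# sample grey profiles along lines in bracket frame, mm
from scipy.ndimage import map_coordinates as mc
def prof(f,rng,z):
    P=np.array([px(*f(t),z) for t in rng]);return mc(g.astype(float),[P[:,1],P[:,0]],order=1).astype(int)
r=np.arange(-70,71,2)
for X in(-30,20,60): print('across at x',X,list(zip(r,prof(lambda t:(X/1e3,t/1e3),r,.008))))
r=np.arange(-120,121,2)
print('along y=25',list(zip(r,prof(lambda t:(t/1e3,.025),r,.008))))
r=np.arange(-95,0,2);print('fin',list(zip(r,prof(lambda t:(t/1e3,0),r,.053))))
E
```

```text
t 53.73 tcp [0.644  0.2607 0.1898] yaw x 4.28 z [ 0.0071  0.0021 -1.    ] F [-0.5 -0.2  0.1] gap 0.0471 q [0.27 0.56 0.3  1.3  0.   1.77]
across at x -30 [(np.int64(-70), np.int64(198)), (np.int64(-68), np.int64(199)), (np.int64(-66), np.int64(198)), (np.int64(-64), np.int64(199)), (np.int64(-62), np.int64(201)), (np.int64(-60), np.int64(198)), (np.int64(-58), np.int64(175)), (np.int64(-56), np.int64(49)), (np.int64(-54), np.int64(44)), (np.int64(-52), np.int64(46)), (np.int64(-50), np.int64(47)), (np.int64(-48), np.int64(46)), (np.int64(-46), np.int64(45)), (np.int64(-44), np.int64(46)), (np.int64(-42), np.int64(45)), (np.int64(-40), np.int64(46)), (np.int64(-38), np.int64(45)), (np.int64(-36), np.int64(45)), (np.int64(-34), np.int64(45)), (np.int64(-32), np.int64(46)), (np.int64(-30), np.int64(47)), (np.int64(-28), np.int64(47)), (np.int64(-26), np.int64(45)), (np.int64(-24), np.int64(48)), (np.int64(-22), np.int64(46)), (np.int64(-20), np.int64(46)), (np.int64(-18), np.int64(46)), (np.int64(-16), np.int64(45)), (np.int64(-14), np.int64(46)), (np.int64(-12), np.int64(47)), (np.int6
[... 10234 characters left out ...]
4(-45), np.int64(46)), (np.int64(-43), np.int64(46)), (np.int64(-41), np.int64(48)), (np.int64(-39), np.int64(29)), (np.int64(-37), np.int64(29)), (np.int64(-35), np.int64(29)), (np.int64(-33), np.int64(28)), (np.int64(-31), np.int64(27)), (np.int64(-29), np.int64(27)), (np.int64(-27), np.int64(27)), (np.int64(-25), np.int64(27)), (np.int64(-23), np.int64(28)), (np.int64(-21), np.int64(29)), (np.int64(-19), np.int64(28)), (np.int64(-17), np.int64(27)), (np.int64(-15), np.int64(27)), (np.int64(-13), np.int64(26)), (np.int64(-11), np.int64(27)), (np.int64(-9), np.int64(29)), (np.int64(-7), np.int64(36)), (np.int64(-5), np.int64(59)), (np.int64(-3), np.int64(94)), (np.int64(-1), np.int64(122))]
```

The across-profiles disagree with my placement: the plate now lies about 3 cm toward +x and is turned about 13°. That looks like the announced knock. I map the scene numerically, as my picture views are used up.

```bash
cat >> h.py <<'E'
def cmap(im,C,x0,x1,y0,y1,z,st=.005):
    g=cv2.cvtColor(im,cv2.COLOR_RGB2GRAY)
    xs=np.arange(x0,x1,st);ys=np.arange(y1,y0,-st)
    G=np.array([[(x,y,z) for x in xs] for y in ys]).reshape(-1,3);p=proj(C,G).astype(np.float32)
    v=cv2.remap(g,p[:,0].reshape(len(ys),-1),p[:,1].reshape(len(ys),-1),cv2.INTER_LINEAR)
    ch=lambda a:'M' if a<70 else ',' if a<128 else 'p' if a<148 else '-' if a<172 else '.' if a<222 else '#'
    for y,r in zip(ys,v): print('%.3f '%y+''.join(map(ch,r)))
E
python3 - <<'E'
from h import *
import pickle
C=cam('wrist',pickle.load(open('w20.pkl','rb')));im=cv2.imread('pics/w20.png')[:,:,::-1].copy()
cmap(im,C,.56,.78,.07,.33,.008)
E
```

```text
0.330 ............................................
0.325 ............................................
0.320 ............................................
0.315 ............................................
0.310 ..............-,,,,MMMMMM,,.................
0.305 ......MMMMMMMMMMMMMMMMMMMMMp................
0.300 ......MMMMMMMMMMMMMMMMMMMMM,................
0.295 ......MMMMMMMMMMMMMMMMMMMMMM................
0.290 ......MMMMMMMMMMMMMMMMMMMMMM................
0.285 ......MMMMMMMMMMMMMMMMMMMMMM................
0.280 ......MMMMMMMMMMMMMMMMMMMMMM.p,-............
0.275 ......MMMMMMMMMMMMMMMMMMMMMM.-p,-...........
0.270 ......MMMMMMMMMMMMMMMMMMMMMM---#.,,,,--.....
0.265 ......MMMMMMMMMMMMMMMMMMMMMMpp-p,,,,,,,,,p,,
0.260 ......MMMMMMMMMMMMMMMMMMMMMM,,pp,,,,,,,,,,,,
0.255 ......,MMMMMMMMMMMMMMMMMMMMM,,pp,,,,,,,,,,,,
0.250 ......,MMMMMMMMMMMMMMMMMMMMM,,pp,,,,,,,,,,,,
0.245 ......-MMMMMMMMMMMMMMppppp,,,,pp,,,,,,,,,,,,
0.240 .......MMMMMMMMMMMMMMpppppp,,,pp,,,,,,,,,,,,
0.235 .......MMMMMMMMMMMMMMpppppp,,,ppppp,,,,,,,,,
0.230 .......MMMMMMMMMMMMMMpppppp,,pppppp,,,,,,,,,
0.225 .......MMMMMMMMMMMMM,pp
[... 851 characters left out ...]
MMMMMMMMMMMpppppM,pppppMMMMM,,,MMMp..
0.135 MM,,,MMMMMMMMMMMMMppp,,ppppppp,MMMM,MMMMMMMp
0.130 M,,,MMMMMMMMMMMMM,pppppppppppppMMMM,MMMMMMMM
0.125 MM,,MMMMMMMMMMMMM,,ppppppppp-.#MMMMMMMMMMMMM
0.120 MMM,MMMMMMMMMMMMMMMMMM,,,pp.###-MMMMMMMMMMMM
0.115 MMMMMMMMMMMMMMMMMMMMMMMMMMMM,-#.MMMMMMMMMMMM
0.110 MMMMMMMM,MMMMMMMMMMMMMMMMMMMMM..MMMMMMMMMMMM
0.105 MMMMMMMM,MMMMMMMMMMMMMMMMMMMMM-.-MMMMMMMMMMM
0.100 MMMMMMMM,MMMMMMMMMMMMMMMMMMMMMp..MMMMMMMMMMM
0.095 MMMMMMM,,MMMMMMMMMMM,,,,p-.......MMMMMMMMMMM
0.090 MMMMMMM,,,,p--....................MMMMMMMMMM
0.085 MMMMMMM...........................MMMMMMMMMM
0.080 MMMMMMM...........................MMMMMMMMMM
0.075 MMMMMMM...........................-MMMMMMMMM
```

The knock is confirmed: the plate's left edge runs (0.665, 0.245) → (0.649, 0.13), yaw about -98°, overhanging the mat's +x edge. I'll fit its edges and pick it up again.

```bash
cat > meas.py <<'E'
from h import *
def sample(g,C,pts):
    p=proj(C,pts).astype(np.float32);return cv2.remap(g,p[:,0].reshape(1,-1),p[:,1].reshape(1,-1),1)[0].astype(float)
def edge(g,C,z,fixed,lo,hi,axis,up=True,jump=25):
    """strongest grey step along axis for each fixed coordinate"""
    out=[]
    for f in fixed:
        r=np.arange(lo,hi,.0005);P=[(t,f,z) if axis==0 else (f,t,z) for t in r]
        v=cv2.blur(sample(g,C,P).reshape(1,-1),(5,1))[0];d=v[6:]-v[:-6]
        d=d if up else -d;i=d.argmax()
        if d[i]>jump: out.append((r[i+3],f) if axis==0 else (f,r[i+3]))
    return np.array(out)
def line(p,axis):
    a=p[:,1-axis];b=p[:,axis]
    for _ in range(3):
        c=np.polyfit(a,b,1);k=abs(np.polyval(c,a)-b)<max(.0012,1.5*np.median(abs(np.polyval(c,a)-b)));a,b=a[k],b[k]
    return c,len(a)
E
python3 - <<'E'
from meas import *
import pickle
C=cam('wrist',pickle.load(open('w20.pkl','rb')));im=cv2.imread('pics/w20.png');g=cv2.cvtColor(im,cv2.COLOR_BGR2GRAY)
L,n=line(edge(g,C,.008,np.arange(.14,.24,.004),.635,.69,0),0);print('left x(y)',L,n,np.polyval(L,.19),np.degrees(np.arctan(L[0])))
e=edge(g,C,.008,np.arange(.192,.236,.004),.715,.745,0,False,8);print(np.round(e,4).tolist())
F=edge(g,C,.008,np.arange(.655,.70,.004),.10,.145,1,True,40);print('front',np.round(F,4).tolist())
B=edge(g,C,.008,np.arange(.668,.69,.003),.235,.26,1,False,40);print('rear',np.round(B,4).tolist())
E
```

```text
left x(y) [0.16134615 0.62356692] 25 0.6542226923076903 9.165464806324799
[[0.7255, 0.192], [0.7265, 0.196], [0.727, 0.2], [0.7275, 0.204], [0.728, 0.208], [0.729, 0.212], [0.7295, 0.216], [0.73, 0.22], [0.7305, 0.224], [0.731, 0.228], [0.732, 0.232]]
front [[0.655, 0.123], [0.659, 0.122], [0.663, 0.122], [0.667, 0.121], [0.671, 0.1205], [0.675, 0.12], [0.679, 0.119], [0.683, 0.1185], [0.687, 0.118], [0.691, 0.1165], [0.695, 0.116], [0.699, 0.116]]
rear [[0.668, 0.249], [0.671, 0.2485], [0.674, 0.248], [0.677, 0.2475], [0.68, 0.247], [0.683, 0.2465], [0.686, 0.246], [0.689, 0.246]]
```

The edge fits give sizes of 70.3 × 126.3 mm, which is right. Bracket origin is at (0.6915, 0.2011), yaw -99.2°. Regrasp.

```bash
python3 - <<'E'
from h import *
plan([((.6949,.2218,.12),ori(-9.2),.03)],nd=4)
E
```

```text
call 0
    0.0119, 0.0106, 0.0174, 0, -0.1, 3.4
    0.0126, 0.0099, 0.0174, 0, -0.1, 3.4
    0.0131, 0.0091, 0.0173, -0.1, -0.1, 3.3
    0.0137, 0.0084, 0.0174, 0, 0, 3.4
  -- wp
rows 4
```

Call:
{"fn": "carry_out", "kwargs": {"moves": [0.2,0.012,0.0105,0.0175,0,-0.1,3.4,0.2,0.0125,0.01,0.0175,0,-0.1,3.4,0.2,0.013,0.009,0.0175,0,-0.1,3.4,0.2,0.0135,0.0085,0.0175,0,0,3.4,0.2,0,0,0,0,0,0]}}

```text
clock: 54.4
tcp_pos: [0.6925, 0.2179, 0.111]
orientation: [0.001, 0.996, -0.086, -0.005]
wrist_force: [-0.4, 0.6, -0.5]
finger_gap: 0.0516
```

```bash
python3 - <<'E'
from meas import *
import pickle
s,m=st();im=pic('wrist','w21.png');pickle.dump(s,open('w21.pkl','wb'));C=cam('wrist',s)
o=np.array([.6915,.2011]);y=np.radians(-99.2);bx=np.array([np.cos(y),np.sin(y)]);by=np.array([-bx[1],bx[0]])
g=cv2.cvtColor(im,cv2.COLOR_RGB2GRAY)
for X in(-70,-55,-40): 
    t=np.arange(-14,15,1);print(X,sample(g,C,[np.r_[o+bx*X/1e3+by*k/1e3,.053] for k in t]).astype(int))
t=np.arange(-92,-60,2);print(sample(g,C,[np.r_[o+bx*k/1e3,.053] for k in t]).astype(int))
plan([((.6949,.2218,.06),ori(-9.2),.02)],nd=4)
E
```

```text
t 54.4 tcp [0.6925 0.2179 0.111 ] yaw x -9.86 z [-9.4e-03 -3.0e-04 -1.0e+00] F [-0.4  0.6 -0.5] gap 0.0516 q [0.19 0.67 0.3  1.21 0.   1.94]
-70 [ 52  51  52  53  53  53  54  54  53  55  70 235 250 249 247 246 245 246
 210 113 114 113 113 114 115 115 116 114 114]
-55 [ 54  54  52  52  54  55  58  58  56  58  60 241 248 247 246 244 242 244
 206 119 119 120 119 120 119 118 118 119 120]
-40 [245 246 247 247 245 247 245 244 245 246 245 237 247 245 244 243 242 243
 209 145 147 146 144 144 145 149 148 147 147]
[193 202 203 198 128 223 248 248 248 248 248 247 247 247 247 246]
 call 0
    0.0008, -0.0012, 0.0174, 0, 0.2, -0.2
    0.0007, -0.0012, 0.0173, 0, 0.1, -0.2
    0.0006, -0.0013, 0.0174, 0.1, 0.2, -0.2
  -- wp
rows 3
```

The fin top sits at -3.5…4 mm across and ends at -83 mm, exactly as fitted. Descend.

Call:
{"fn": "carry_out", "kwargs": {"moves": [0.2,0.001,-0.0015,0.018,0,0.2,-0.2,0.2,0.001,-0.0015,0.018,0,0.2,-0.2,0.2,0,-0.001,0.018,0,0.1,-0.2,0.2,0,0,0.01,0,0,0,0.2,0,0,0,0,0,0]}}

```text
clock: 55.08
tcp_pos: [0.6942, 0.2246, 0.051]
orientation: [-0.0, 0.997, -0.077, 0.002]
wrist_force: [0.1, -0.2, 0.2]
finger_gap: 0.051
```

```bash
python3 - <<'E'
from h import *
s,m=st()
plan([((.6949,.2218,.043),ori(-9.2),.02)],nd=4)
E
```

```text
t 55.08 tcp [0.6942 0.2246 0.051 ] yaw x -8.81 z [ 3.8e-03  4.0e-04 -1.0e+00] F [ 0.1 -0.2  0.2] gap 0.051 q [ 0.2   0.71  0.21  1.07 -0.    1.93]
 call 0
    0.001, 0.0027, 0.008, -0.1, -0.2, 0.4
  -- wp
rows 1
```

Call:
{"fn": "carry_out", "kwargs": {"moves": [0.2,0.001,0.0025,0.008,0,-0.2,0.4,0.2,0,0,0,0,0,0,-1,0,0,0,0,0,0,-1,0,0,0,0,0,0,-1,0,0,0,0,0,0]}}

```text
clock: 55.7
tcp_pos: [0.6963, 0.2221, 0.0454]
orientation: [-0.001, 0.997, -0.08, 0.002]
wrist_force: [-0.2, -0.8, -0.9]
finger_gap: 0.0066
```

Call:
{"fn": "carry_out", "kwargs": {"moves": [-1,0,0,0,0,0,0,-1,0,0,0,0,0,0,-1,0,0,0,0,0,0,-1,0,0,0,0,0,0,-1,0,0,0,0,0,0]}}

```text
clock: 56.32
tcp_pos: [0.6963, 0.2222, 0.0454]
orientation: [-0.001, 0.997, -0.08, 0.002]
wrist_force: [0.3, -0.0, -0.0]
finger_gap: 0.007
```

```bash
python3 - <<'E'
from h import *
s,m=st()
t=np.array(s['tcp_pos']);bx=m[:,1];k=(t-np.array([.6915,.2011,0]))@bx;print('bracket x of TCP',k)
g=np.array([.6486,.1997]);a=np.radians(-85.6);T=g+k*np.array([np.cos(a),np.sin(a)]);print('target',T)
plan([(t+[0,0,.05],ori(-9),.02),((*T,.09),ori(4.4),.02)],nd=4)
E
```

```text
t 56.33 tcp [0.6963 0.2222 0.0454] yaw x -9.22 z [ 0.0038  0.002  -1.    ] F [ 0.3 -0.  -0. ] gap 0.007 q [0.2  0.71 0.21 1.06 0.   1.93]
bracket x of TCP -0.021675540750364534
target [0.64693707 0.22131166]
 call 0
    0.0001, 0, -0.0167, 0, -0.1, -0.1
    0, -0.0001, -0.0166, -0.1, 0, -0.1
    0, 0, -0.0167, 0, -0.1, 0
  -- wp
    -0.0162, 0.0029, 0.0018, 0, 0, -4.5
    -0.0164, 0.0016, 0.0018, 0, 0, -4.5
 call 1
    -0.0164, 0.0002, 0.0018, 0, 0, -4.4
  -- wp
rows 6
```

Call:
{"fn": "carry_out", "kwargs": {"moves": [-1,0,0,-0.0165,0,0,0,-1,0,0,-0.0165,0,0,0,-1,-0.016,0.003,0,0,0,-4.5,-1,-0.0165,0.0015,0.0015,0,0,-4.5,-1,-0.0165,0,0.0015,0,0,-4.5]}}

```text
clock: 56.95
tcp_pos: [0.6481, 0.2216, 0.081]
orientation: [-0.001, 0.999, 0.041, 0.004]
wrist_force: [0.4, 0.2, -1.7]
finger_gap: 0.0067
```

Call:
{"fn": "carry_out", "kwargs": {"moves": [-1,0,0,0,0,0,0,-1,0,0,0,0,0,0,-1,0,0,0,0,0,0,-1,0,0,0,0,0,0,-1,0,0,0,0,0,0]}}

```text
clock: 57.58
tcp_pos: [0.6503, 0.2218, 0.0839]
orientation: [-0.002, 0.999, 0.039, 0.006]
wrist_force: [0.3, -0.3, -2.8]
finger_gap: 0.0068
```

```bash
python3 - <<'E'
from h import *
s,m=st()
plan([((.6469,.2213,.056),ori(4.4)*R.from_rotvec([0,.2,0],degrees=True),.012)],nd=4)
E
```

```text
t 57.58 tcp [0.6503 0.2218 0.0839] yaw x 4.45 z [ 0.012   0.0035 -0.9999] F [ 0.3 -0.3 -2.8] gap 0.0068 q [0.21 0.6  0.09 1.06 0.   1.7 ]
 call 0
    -0.0013, 0.0001, 0.0093, 0, -0.2, 0
    -0.0012, 0.0001, 0.0093, -0.1, -0.1, 0
    -0.0012, 0, 0.0093, 0, -0.2, 0.1
  -- wp
rows 3
```

Call:
{"fn": "carry_out", "kwargs": {"moves": [-1,-0.0015,0,0.0095,0,-0.3,0,-1,-0.0015,0,0.0095,0,-0.2,0,-1,-0.001,0,0.0095,0,0,0,-1,-0.001,0,0.004,0,0,0,-1,0,0,0,0,0,0]}}

```text
clock: 58.2
tcp_pos: [0.6442, 0.2212, 0.0473]
orientation: [-0.001, 0.999, 0.039, -0.0]
wrist_force: [0.2, 0.5, -2.4]
finger_gap: 0.0068
```

Call:
{"fn": "carry_out", "kwargs": {"moves": [-1,0,0,0.002,0,0,0,-1,0,0,0.002,0,0,0,-1,0,0,0.002,0,0,0,-1,0,0,0,0,0,0,-1,0,0,0,0,0,0]}}

```text
clock: 58.82
tcp_pos: [0.6451, 0.2213, 0.0465]
orientation: [-0.001, 0.999, 0.039, 0.002]
wrist_force: [-0.4, -0.2, -2.7]
finger_gap: 0.0067
```

```bash
python3 - <<'E'
from h import *
s,m=st()
F=[]
for i in range(4): pic('scene'); F.append(env.get_state()['wrist_force'])
print(np.mean(F,0))
E
```

```text
t 58.83 tcp [0.6451 0.2213 0.0465] yaw x 4.44 z [ 0.004   0.0027 -1.    ] F [-0.4 -0.2 -2.7] gap 0.0067 q [0.21 0.62 0.04 0.99 0.   1.71]
[-0.19494609  0.36732805 -2.5968533 ]
```

Call:
{"fn": "carry_out", "kwargs": {"moves": [-1,0.001,0,0.003,0,0,0,-1,0,0,0.003,0,0,0,-1,0,0,0,0,0,0,-1,0,0,0,0,0,0,-1,0,0,0,0,0,0]}}

```text
clock: 59.65
tcp_pos: [0.6453, 0.2211, 0.0455]
orientation: [-0.001, 0.999, 0.039, 0.002]
wrist_force: [-0.6, 0.1, 0.5]
finger_gap: 0.0068
```

```bash
python3 - <<'E'
from h import *
s,m=st()
F=[]
for i in range(4): pic('scene'); F.append(env.get_state()['wrist_force'])
print(np.mean(F,0))
E
```

```text
t 59.65 tcp [0.6453 0.2211 0.0455] yaw x 4.44 z [ 0.0041  0.0024 -1.    ] F [-0.6  0.1  0.5] gap 0.0068 q [0.21 0.62 0.04 0.98 0.   1.71]
[-0.21731488  0.07888919 -1.62787733]
```

Call:
{"fn": "carry_out", "kwargs": {"moves": [-1,0,0,0.002,0,0,0,-1,0,0,0,0,0,0,-0.6,0,0,0,0,0,0,0.1,0,0,0,0,0,0,0.1,0,0,0,0,0,0]}}

```text
clock: 60.48
tcp_pos: [0.6461, 0.2211, 0.0459]
orientation: [-0.001, 0.999, 0.039, 0.003]
wrist_force: [0.9, -0.0, -0.4]
finger_gap: 0.047
```

Call:
{"fn": "carry_out", "kwargs": {"moves": [0.1,0,0,-0.02,0,0,0,0.1,0,0,-0.03,0,0,0,0.1,0,-0.02,-0.045,0,0,0,0.1,0,-0.02,-0.04,0,0,0,0.1,0,0,0,0,0,0]}}

```text
clock: 61.1
tcp_pos: [0.6418, 0.2612, 0.1832]
orientation: [-0.001, 0.999, 0.038, 0.002]
wrist_force: [-0.5, 0.1, -0.9]
finger_gap: 0.0469
```

```bash
python3 - <<'E'
from meas import *
s,m=st();im=pic('wrist','w22.png');C=cam('wrist',s)
cmap(im,C,.57,.73,.08,.32,.008)
pic('scene','s9.png');pic('side','s10.png')
E
```

```text
t 61.1 tcp [0.6418 0.2612 0.1832] yaw x 4.38 z [ 0.004   0.0022 -1.    ] F [-0.5  0.1 -0.9] gap 0.0469 q [0.27 0.56 0.29 1.29 0.   1.76]
0.320 .................................
0.315 .................................
0.310 ............-p,,MMMMMMM,,-.......
0.305 ....MMMMMMMMMMMMMMMMMMMMM-.......
0.300 ....MMMMMMMMMMMMMMMMMMMMM,.......
0.295 ....MMMMMMMMMMMMMMMMMMMMM,.......
0.290 ....MMMMMMMMMMMMMMMMMMMMMM.......
0.285 ....MMMMMMMMMMMMMMMMMMMMMM.......
0.280 ....MMMMMMMMMM,,MMMMMMMMMM.......
0.275 ....MMMMMMMMMMppMMMMMMMMMM...p,,-
0.270 ....MMMMMMMMMM##MMMMMMMMMM.,,,,,,
0.265 ....MMMMMMMMMM##MMMMMMMMMM,,,,,,,
0.260 ....,MMMMMMMMM##MMMMMMMMMM,,,,,,,
0.255 ....,MMMMMMMMM##MMMMMMMMMM,,,,,,,
0.250 ....,MMMMMMMMM##MMMMMMMMMM,,,,,,,
0.245 ....pMMMMMMMMM##MMM,,,MMMM,,,,,,,
0.240 ....-MMMp..###.pppppppMMMM,,,,,,,
0.235 .....MMM.#####.pppppppMMMM,,,,,,,
0.230 .....MMMp######ppppppp,MMM,,,,,,,
0.225 .....MMM,######pppp.pp,MMMM,,,,,,
0.220 .....MMMM##.##.ppppppp,MMMM,,,,,,
0.215 .....MMMMppppppppppppppMMMM,,,,,,
0.210 .p,,,MMMMppppppppppppppMMMM,,,,,,
0.205 ,,,,,MMMMppppppppppppppMMMM,,,,,,
0.2
[... 256 characters left out ...]
pppppppMppMMMMMMM,,M
0.165 M,,,MMMMM,ppppppppppMpp,MMMMMM,,,
0.160 M,,,MMMMMMppppppppppMpp,MMMMMMM,,
0.155 M,,MMMMMMMpppppppppMppp,MMMMMMM,,
0.150 ,,,MMMMMMMppppppppMpppppMMMMMMM,,
0.145 ,,,MMMMMMMpppppppMppppppMMMMMMMM,
0.140 ,,MMMMMMMMppppppMpppppppMMMMMMMM,
0.135 ,,MMMMMMMMpppppMppppppppMMMMMMMM,
0.130 ,,MMMMMMMMppppMpppppppppMMMMMMMMM
0.125 M,MMMMMMMMpppMppppppppppMMMM.MMMM
0.120 MMMMMMMMMMpppppppppppp,,MMMM.MMMM
0.115 MMMMMMMMMM,,,MMMMMMMMMMMMMMM.,MMM
0.110 MMMMM,,MMMMMMMMMMMMMMMMMMMMM..MMM
0.105 MMMMM,,MMMMMMMMMMMMMMMMMMMMM-.MMM
0.100 MMMMM,,MMMMMMMMMMMMMMMMMMMMMp.,MM
0.095 MMMMM,,MMMMMMMMMMM,,,,p-.......MM
0.090 MMMMM,,,,---...................MM
0.085 MMMM,..........................pM
```

The bracket lies centred and square on the mat. Last numeric check of squareness and bystanders, then hand in.

```bash
python3 - <<'E'
from meas import *
s=env.get_state();C=cam('wrist',s);g=cv2.cvtColor(cv2.imread('pics/w22.png'),cv2.COLOR_BGR2GRAY)
L,n=line(edge(g,C,.008,np.arange(.13,.235,.004),.60,.635,0),0)
Rr,n2=line(edge(g,C,.008,np.arange(.13,.235,.004),.665,.71,0,False,40),0)
M,n3=line(edge(g,C,.003,np.arange(.215,.30,.004),.575,.615,0,False,40),0)
print('plate left/right, mat left slopes deg',[round(float(np.degrees(np.arctan(q[0]))),2) for q in(L,Rr,M)],n,n2,n3,'at y=.2',[round(float(np.polyval(q,.2)),4) for q in(L,Rr,M)])
a0=cv2.imread('pics/scene0.png').astype(int);a=cv2.imread('pics/s9.png').astype(int);b0=cv2.imread('pics/side0.png').astype(int);b=cv2.imread('pics/s10.png').astype(int)
d=lambda p,q,r:(abs(p-q).max(2)[r[0]:r[1],r[2]:r[3]]>40).sum()
print('scene tin,roll,probe,cup',[d(a0,a,r) for r in((180,222,112,150),(254,294,236,278),(145,200,145,176),(262,302,412,450))])
print('side tin,roll,probe',[d(b0,b,r) for r in((328,382,374,418),(226,252,316,358),(305,382,324,360))])
s3=cv2.imread('pics/s3.png').astype(int);print('can region diff',d(s3,a,(138,188,205,230)))
E
```

```text
plate left/right, mat left slopes deg [-4.09, -4.38, -3.99] 27 20 22 at y=.2 [0.6088, 0.6776, 0.5895]
scene tin,roll,probe,cup [np.int64(0), np.int64(0), np.int64(0), np.int64(0)]
side tin,roll,probe [np.int64(0), np.int64(0), np.int64(0)]
can region diff 0
```

```bash
python3 -c "
from workcell import env
print(env.hand_in())"
```

```text
the job is handed in; nothing more can be done
None
```

I carried out every step in the order you gave and handed the job in at about 61 s on the robot's clock.

- **Can:** only one can was on the bench. I slid it upright, mostly pushed at about 15–25 mm height, to about (0.44, -0.27), inside the yellow tape. Contact drifted up to about 35 mm early in the push before I lowered it, and the can stayed upright.
- **Clamping and seam:** the bracket was clamped with the handles locked (gripper gap 29 mm). I traced the seam at about 2 cm/s with the tip pressed in 3.4–3.9 mm. By my estimate the tip stayed within about 1 mm of the line up to the far end, where it stopped about 1.5 mm past it.
- **Probe:** it stands back in its stand.
- **Release:** the pliers sprang open with the bracket still in place.
- **Bracket knocked:** after I first laid it on the mat, it turned up moved about 4 cm and turned about 14°, probably by the announced knock. I measured it again, picked it up and laid it back.

**Last checks:**
- The plate edges are within 0.4° of the mat's edge, and the bracket lies wholly on the mat with about 2 cm to spare at the side I measured.
- The tin, tape roll, cup and probe show no change from the first pictures, and the can has not moved since I parked it.
- I had used all 16 picture views by then, so these checks were numerical only.

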